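Set up the polishing bit at the bench inspection slide

ROBOT

A 6-joint arm with a two-finger parallel gripper is mounted at the origin on the work surface. World frame = base frame: x ahead of the robot, y to its left, z up, the work surface at z = 0. Lengths are in m, angles in rad, forces in N, time in s.
With the tool pointing down it reaches from about 0.3 to 0.775 m from the base axis. Payload 14.6 kg.
Tool frame: the origin (TCP) lies between the finger pads; the fingertips stand 25 mm ahead of it and the grasp point (between the pads) lies 6 mm ahead of it (arm.nose_length is the distance from the TCP to the fingertips, in m); z points along the fingers, y is the line along which they close (so a half turn about z gives the same grasp; the last joint's range is limited). The gripper opens to 94 mm and grips with 3 to 60 N. Pads are 16 mm wide; open, the fingers measure 119 mm over their backs; the gripper's body (75 mm by 177 mm) begins 78 mm behind the grasp point.
Start: joints at [-1.297, 0.3, 1.521, -0, 1.321, -0.067], TCP at [0.184, -0.518, 0.206] pointing down, gripper open.
Joint ranges: [-3.03, 3.03], [-0.79, 2.21], [0.23, 2.52], [-1.04, 4.18], [0, 3.07], [-2.55, 2.55]. Speed limits (rad/s): [2.22, 2.22, 2.57, 3.14, 3.14, 3.14].

INTERFACE

Orientations are given as [roll, pitch, yaw] about the fixed x, y, z axes, in that order (R = Rz(yaw) Ry(pitch) Rx(roll)).
In Python, from rig import arm gives the robot as it stands.
- The arm moves only by the tool carry_out, never from a script. Its argument "targets" is a list that holds one entry, the list of rows, each a list of 6 numbers: the shift along the tool's x, y, z as a fraction of full scale, then the turn, a rotation vector about the tool's x, y, z as a fraction of full scale. In form: [[[tx, ty, tz, wx, wy, wz], ...]]. A call has 1 to 5 rows; each row is the pose to reach, as a shift and turn from the pose commanded when the call began, along the tool's axes at that moment; what a row does not reach only later rows make up. Full scale, the value 1, is 50 cm for a shift and 60 degrees for a turn. A row lasts 1/12 s, in which the tool goes at most 41.7 mm and 7.16 degrees, less where a joint would pass 70% of its speed; a pose out of reach is approached as far as the arm can. A call with a number of a shift or a turn outside -1 to 1 is refused whole. A call with a gripper value outside its range is refused whole. "claw" is the opening, from 0 (shut) to 1 (fully open), set as the call begins (left out, the last holds). The fingers move at their own pace and stop on an object; "grip_force" is the grip in N (left out, the last holds). Time passes only in rows, so rows that repeat a pose let the fingers close. It gives the time, the measured TCP pose, the force, the opening and the grip force at its end, in the units of the state.
- arm.read_state(): the state, without advancing time (a new reading comes with each control period).
- arm.snapshot(name): name is "side" or "top"; returns the picture (384x512x3 uint8, red, green, blue); there is no depth.
- arm.camera_params(name): a dict with "fx", "fy", "cx", "cy" (pixels), "rvec" (rotation vector, rad) and "tvec" (3), from world to camera coordinates, as OpenCV has them. Camera axes: x right, y down, z forward; pixel columns grow to the right and rows downward; lengths in m; the calibration is good to about 2 mm. A picture is of the moment at which its call begins. camera_params takes no time and is no camera call.
- arm.finish_job(): hands the job in; it is judged then, once.
The state is a dict: "time_s": time; "joints": joint angles; "qd": joint speeds; "tau": joint torques, N m; "tool_pos": TCP position; "orientation": TCP orientation; "wrist_force": force on the tool from outside, world axes, zero at the start; "moment": the same for the moment, N m; "gripper_width": finger opening in m; "grasp_force": force on a finger pad.
Only numpy, scipy, OpenCV 4.12 (cv2) and the standard library are available. Lean on these libraries where they do the work, as an engineer would, in place of code of your own. Each camera call takes 0.05 s, during which the arm holds its last target. There are 200 camera calls.

TASK

Get the slide station ready for work: put every spare-part box lying on the mat and on the slide bed into the yellow tray, stand the polishing bit shank-down in the open chuck and turn the sleeve clockwise until the jaws grip it firmly, while the carriage is still clamped where it is. Only then loosen the red clamp knob, slide the carriage fully home against the yellow end stop, and tighten the knob again. Leave the spray can, the bottle and the phone alone.

Things in the scene. Friction and masses are not known exactly. Their poses are not given: they have to be found in the camera images.
- station: fixed slide station: flat dark bed 130 (x) x 410 (y) x 20 mm; yellow end stop bar across its +y end (inner face y = +195 mm, 22 mm high above the bed); green inspection camera on a post beside it (x +65 to +165, y +100 to +170 mm, 145 mm high). Origin: centre of the bed's underside; y along the slide towards the stop, z up; place and yaw vary
- carriage (a joint): position (m) of the aluminium carriage (100 x 200 mm, top 50 mm above the bench) along the station's +y. At 0 its centre is at station y = -95 mm; at 0.19 it touches the stop. On it stand the chuck (45 mm to +y of its centre) and the clamp knob (65 mm to -y). Knob loose: slides with about 1.5 N; knob tight: holds against 25 N. A box on the bed blocks it
- knob (a joint): angle (rad) of the clamp knob on the carriage; grows clockwise seen from above = tightening. 0 = fully loose (end of travel); its brake pad meets the bed at about 1.5, its last stop is 1.8. It starts tight (1.65 to 1.75) and stays where it is left (0.15 N m of friction, it may relax a few hundredths)
- knob_grip (a point): point on the vertical axis of the red clamp knob, at the height to grip (79 mm above the bench). The knob's wing is a bar 50 mm long (along this point's x axis), 15 mm thick (along its y axis) and 28 mm tall, its top 10 mm above this point; below it is a round boss 34 mm across
- chuck (a point): upright steel chuck on the carriage (moves with it). This point: on its axis, on the carriage's top (50 mm above the bench); z up. Its bore, 21 mm wide, has its floor at z = 10 mm and mouth at z = 46 mm. Four coupled jaws sit over the bore inside the sleeve, z = 47 to 57 mm; open, they leave a 25 mm circle
- sleeve (a joint): angle (rad) of the chuck's knurled sleeve; grows clockwise seen from above = the four jaws close together, 2.25 mm each per rad. At 0 the jaws are fully open; they reach the bit's 16 mm shank at about 2.1 and grip it firmly from about 2.35; the stop is at 2.5. It starts at 0 to 0.3 and stays where it is left (0.2 N m of friction; gripping, it eases back to about 2.4)
- sleeve_grip (a point): point on the vertical axis of the sleeve, at a good height to grip (100 mm above the bench, 8 mm below the sleeve's top). The sleeve is a plain round ring 57 mm across, 38 mm tall, to be gripped across its diameter at any yaw; a seated bit stands up to 40 mm above this point, between the fingers
- bit: polishing bit, 80 mm long, 90 g: steel shank 16 mm across, 52 mm long, tapered foot; above it an orange head 24 mm across, 28 mm tall. Origin: centre of the shank's foot; z along the shank to the head. Starts upright in the bit stand; seated in the chuck its origin is 10 mm above the chuck's origin and the head's underside 4 mm above the sleeve's top
- bit_stand: wooden bit stand, fixed, 75 x 75 x 36 mm with an 18 mm hole 28 mm deep at its centre. Origin: centre of its underside
- tray: yellow parts tray, fixed, open on top, outside 240 (x) x 180 (y) x 36 mm, walls and floor 4 mm. Origin: centre of its underside. It takes four boxes lying side by side, two along x and two along y
- box1: a spare-part carton, red with a paper label, 100 (x) x 44 (y) x 22 mm, 80 g, may be absent. Origin: centre of its underside, z up. Starts across the slide station's bed, in the carriage's way
- box2: a spare-part carton, red with a paper label, 100 (x) x 44 (y) x 22 mm, 80 g, may be absent. Origin: centre of its underside, z up. Starts lying on the bench mat
- box3: a spare-part carton, white with a paper label, 100 (x) x 44 (y) x 22 mm, 80 g, may be absent. Origin: centre of its underside, z up. Starts lying on the bench mat
- box4: a spare-part carton, orange with a paper label, 100 (x) x 44 (y) x 22 mm, 80 g, may be absent. Origin: centre of its underside, z up. Starts lying on the bench mat
- jaw0: one of the chuck's four steel jaws (10 mm blocks inside the sleeve), driven by the sleeve; x points outward from the chuck axis
- jaw1: one of the chuck's four steel jaws (10 mm blocks inside the sleeve), driven by the sleeve; x points outward from the chuck axis
- jaw2: one of the chuck's four steel jaws (10 mm blocks inside the sleeve), driven by the sleeve; x points outward from the chuck axis
- jaw3: one of the chuck's four steel jaws (10 mm blocks inside the sleeve), driven by the sleeve; x points outward from the chuck axis
- spray_can: bystander: yellow and red spray can, 54 mm across, 160 mm tall, standing. Origin: centre of its underside
- flux_bottle: bystander: small white bottle with a blue cap, 36 mm across, 90 mm tall, standing. Origin: centre of its underside
- phone: bystander: black phone lying flat, 70 (x) x 140 (y) x 10 mm. Origin: centre of its underside
Not all that is in view belongs to the job. Leave any blue or purple look-alike of the box3 alone.

How it is judged:
On the way, in this order (a step that is already met when the one before it is completed fails the run):
1. the bit stands shank-down in the chuck's bore with the jaws still open and the carriage still at its starting end (horizontal distance between bit and chuck below 0.006 m and z of bit in the frame of chuck between 0.004 and 0.018 m and angle between bit's own z axis and vertical below 0.2 rad and value of joint sleeve below 1.5 rad and value of joint carriage below 0.05 m), for 0.2 s.
2. the sleeve is turned until the jaws grip the bit, the knob still tight and the carriage still at its starting end (horizontal distance between bit and chuck below 0.006 m and z of bit in the frame of chuck between 0.004 and 0.018 m and angle between bit's own z axis and vertical below 0.2 rad and value of joint sleeve above 1.7 rad and contact force between bit and jaw0 above 2 N and contact force between bit and jaw1 above 2 N and contact force between bit and jaw2 above 2 N and contact force between bit and jaw3 above 2 N and value of joint carriage below 0.05 m and value of joint knob above 1.45 rad), for 0.3 s.
3. the knob is loosened (value of joint knob below 1.2 rad), for 0.1 s.
4. the carriage is slid home against the end stop (value of joint carriage above 0.182 m), for 0.2 s.
5. the knob is tight again with the carriage at the stop (value of joint carriage above 0.182 m and value of joint knob above 1.55 rad), for 0.3 s.
At the end, for the whole second after the job is handed in: Bit upright (0.1 rad) in the chuck within 6 mm of its axis, foot 4-18 mm above the chuck origin, gripped (sleeve past 1.7 rad, each jaw over 2 N); carriage at the stop (past 0.182 m); knob past 1.55 rad; every box present at rest inside the tray, below its rim (all of step 5 and horizontal distance between bit and chuck below 0.006 m and z of bit in the frame of chuck between 0.004 and 0.018 m and angle between bit's own z axis and vertical below 0.2 rad and value of joint sleeve above 1.7 rad and contact force between bit and jaw0 above 2 N and contact force between bit and jaw1 above 2 N and contact force between bit and jaw2 above 2 N and contact force between bit and jaw3 above 2 N and angle between bit's own z axis and vertical below 0.1 rad and x of box1 in the frame of tray between -0.115 and 0.115 m and y of box1 in the frame of tray between -0.085 and 0.085 m and z of each of box1, box2, box3, box4 in the frame of tray below 0.034 m and linear speed of each of box1, box2, box3, box4 below 0.03 m/s and x of box2 in the frame of tray between -0.115 and 0.115 m and y of box2 in the frame of tray between -0.085 and 0.085 m and x of box3 in the frame of tray between -0.115 and 0.115 m and y of box3 in the frame of tray between -0.085 and 0.085 m and x of box4 in the frame of tray between -0.115 and 0.115 m and y of box4 in the frame of tray between -0.085 and 0.085 m); the robot touches nothing.
It fails at once if a bystander (spray can, bottle or phone) is moved by more than 30 mm or knocked over (distance of any of spray_can, flux_bottle, phone from where it was at the start of the episode above 0.03 m or angle between any of spray_can, flux_bottle's own z axis and vertical above 0.4 rad).
Of box1, box2, box3, box4 only 2 to 4 are there at a start; the rules pass over those that are not, and their reading is None.
At some moment in a run one of box1, box2, box3, box4 may be knocked a few centimetres aside while the robot is not near it.
It also fails if it takes over 210 s, if anything falls off the work surface, if the arm or the gripper's body presses on something with over 40 N, if the wrist force passes 120 N, or if a joint passes its speed limit or range.

## Working session

There is one attempt and no reset: what is moved stays moved. The work goes in short steps, Python scripts to look and compute and a tool call to move; the robot and the scene stay as the last step left them, time stands still between calls to the robot, and variables do not carry over. Pictures are saved under pics/ and viewed, at most 14 in all, crops included, and the job is handed in when it is done.

Besides the shell and the picture viewer there is one more tool, called after ">>>" by a JSON object that holds its "method" and its "body". carry_out: Moves the arm, as the interface text tells. Shift numbers are shares of 50 cm and turn numbers shares of 60 degrees, none past 1 either way. Its arguments: {"type":"object","properties":{"targets":{"type":"array","items":{"type":"array","items":{"type":"array","items":{"type":"number","minimum":-1,"maximum":1}}}},"claw":{"type":"number"},"grip_force":{"type":"number"}},"required":["targets"]}

```bash
ls; mkdir -p pics; python3 - <<'E'
from rig import arm
import cv2
for n in("top","side"):
    im=arm.snapshot(n); cv2.imwrite(f"pics/{n}0.png",cv2.resize(im[:,:,::-1],(800,600),interpolation=cv2.INTER_CUBIC)); cv2.imwrite(f"{n}0raw.png",im[:,:,::-1])
    print(arm.camera_params(n))
print(arm.read_state())
E
```

```text
pics
{'fx': 487.7093021739279, 'fy': 487.7093021739279, 'cx': 256.9522647199045, 'cy': 203.90336573420078, 'rvec': array([ 2.14780817, -2.12361738,  0.1627523 ]), 'tvec': array([-0.03842252,  0.59231286,  1.54504275])}
{'fx': 485.223030889283, 'fy': 485.223030889283, 'cx': 262.8601469419462, 'cy': 203.0357904272348, 'rvec': array([ 0.44330805, -2.62402332,  1.37937783]), 'tvec': array([0.55546127, 0.19258148, 1.41927048])}
{'time_s': 0.1, 'joints': array([-1.29660261e+00,  3.00394394e-01,  1.52148691e+00, -4.99241619e-06,
        1.32070678e+00, -6.65950690e-02]), 'qd': array([ 0.0011244 , -0.00109857, -0.00193693, -0.00096514,  0.00089867,
        0.00056083]), 'tau': array([ 3.00133841e-03, -5.32642865e+01, -3.53282046e+01,  7.09149381e-02,
        2.35203240e-02, -5.43443230e-05]), 'tool_pos': array([ 0.18376468, -0.51815487,  0.20546824]), 'orientation': array([-3.14059910e+00, -6.14171346e-05,  3.40789991e-01]), 'wrist_force': array([-0.08960286,  0.62366378,  0.3499546 ]), 'moment': array([-0.04668179, -0.02277002, -0.0511323 ]), 'grasp_force': 0.0, 'gripper_width': 0.09402973644077363}
```

View pics/top0.png

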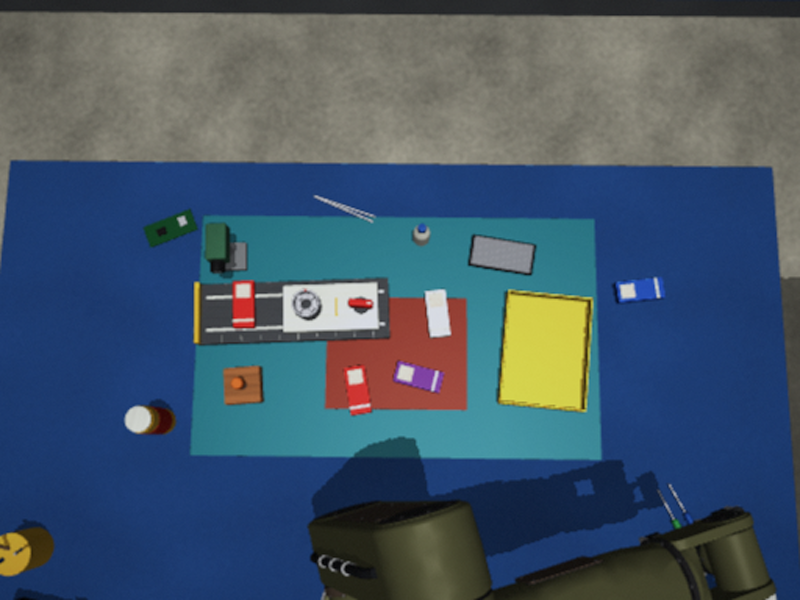

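View pics/side0.png

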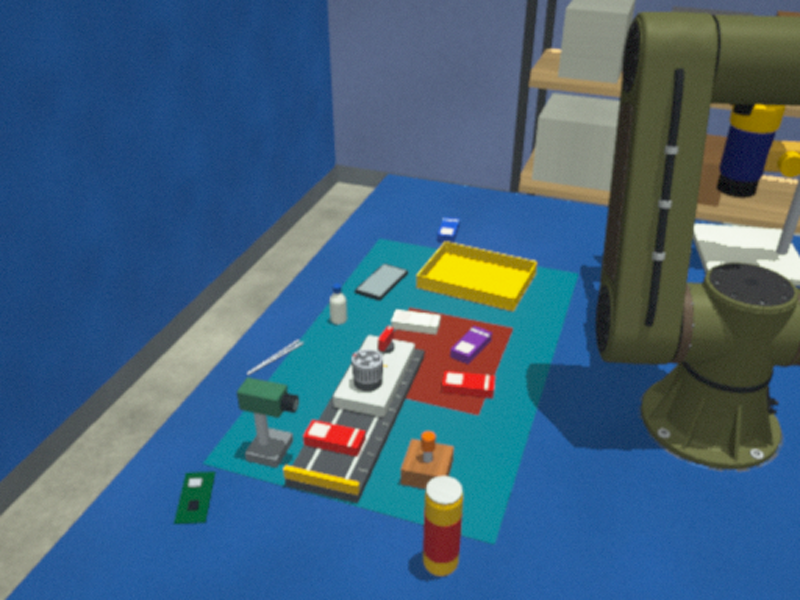

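The top view shows a red box on the bed (~243,304), a red box (~357,389), a white box (~437,313), a purple decoy (~418,377), the tray (~545,350), the stand (~242,384), the chuck (~306,304) and the knob (~360,304). There is no orange box. The spray can is at (150,420), the bottle at (421,234) and the phone at (502,254).

```bash
cat > h.py <<'E'
from rig import arm
import cv2, numpy as np
from scipy.optimize import least_squares
def cam(n):
    p=arm.camera_params(n); return np.array([[p['fx'],0,p['cx']],[0,p['fy'],p['cy']],[0,0,1]]),cv2.Rodrigues(p['rvec'])[0],np.array(p['tvec'])
def unproj(n,uv,z):
    K,R,t=cam(n); uv=np.atleast_2d(uv).astype(float)
    d=np.c_[uv,np.ones(len(uv))]@np.linalg.inv(K).T@R; c=-R.T@t
    return c+d*((z-c[2])/d[:,2])[:,None]
def proj(n,X):
    K,R,t=cam(n); return cv2.projectPoints(np.atleast_2d(X).astype(float),cv2.Rodrigues(R)[0],t,K,None)[0][:,0]
def blob(im,lo,hi,roi):
    "HSV mask in roi (x0,y0,x1,y1) of a BGR picture; largest component's contour"
    x0,y0,x1,y1=roi; h=cv2.cvtColor(im,cv2.COLOR_BGR2HSV)[y0:y1,x0:x1]
    m=cv2.inRange(h,lo,hi)
    if lo[0]==0 and hi[0]<=12: m|=cv2.inRange(h,(170,lo[1],lo[2]),(180,hi[1],hi[2]))
    c=cv2.findContours(m,cv2.RETR_EXTERNAL,cv2.CHAIN_APPROX_NONE)[0]
    return max(c,key=cv2.contourArea)[:,0]+[x0,y0]
def rect(n,c,z):
    "min-area rectangle of a contour on plane z: centre, (long,short), yaw of long side"
    P=unproj(n,c,z)[:,:2]; (cx,cy),(w,h),a=cv2.minAreaRect((P*1000).astype(np.float32))
    if w<h: w,h,a=h,w,a+90
    return np.round([cx,cy,w,h,(a+90)%180-90],1)
E
python3 - <<'E'
from h import *
t=cv2.imread('top0raw.png')
R=dict(box1=((0,120,90),(8,255,255),(145,175,165,212),.042),box2=((0,170,150),(8,255,255),(215,228,240,268),.022),
 box3=((0,0,150),(180,60,255),(265,180,295,220),.022),knob=((0,150,120),(8,255,255),(219,185,243,203),.089),
 carriage=((0,0,150),(180,40,255),(178,178,246,216),.05),tray=((22,120,100),(35,255,255),(310,180,385,268),.036),stand=((5,60,60),(20,220,255),(138,230,172,262),.036),
 head=((3,190,150),(15,255,255),(143,235,162,252),.088),stop=((22,120,80),(35,255,255),(118,175,135,225),.042),bed=((0,0,0),(180,90,90),(118,172,255,225),.02))
for k,(lo,hi,roi,z) in R.items():
    try: print(k,rect('top',blob(t,lo,hi,roi),z))
    except Exception as e: print(k,e)
a=cv2.resize(t[170:270,115:265],(800,533),interpolation=cv2.INTER_CUBIC); cv2.imwrite('pics/c1.png',a)
s=cv2.imread('side0raw.png'); cv2.imwrite('pics/c2.png',cv2.resize(s[190:325,150:325],(778,600),interpolation=cv2.INTER_CUBIC))
E
```

```text
box1 [631.4 302.9  78.4  43.    2.4]
box2 [456.4  62.2  80.4  46.3  10.5]
box3 [ 610.4 -106.7  101.    45.7    6.9]
knob [619.4  53.9  45.5  15.1  84.8]
carriage [616.9 116.8 219.7  99.3 -87.9]
tray [ 532.3 -333.   239.6  179.8   -5. ]
stand [451.9 298.   76.9  75.7 -84.1]
head [451.8 299.2  19.1  18.8 -89.3]
stop [602.2 400.2 126.8   9.9   3.1]
bed [612.  199.1 402.7 132.  -87.7]
```

View pics/c1.png

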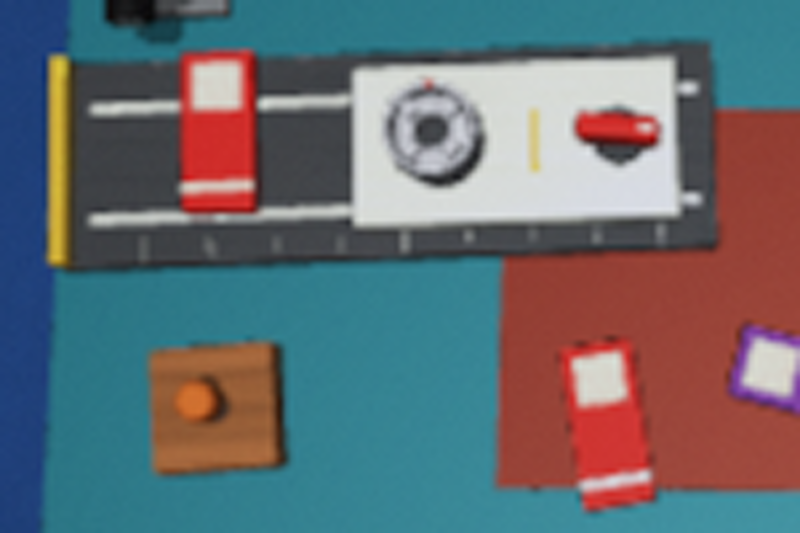

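View pics/c2.png

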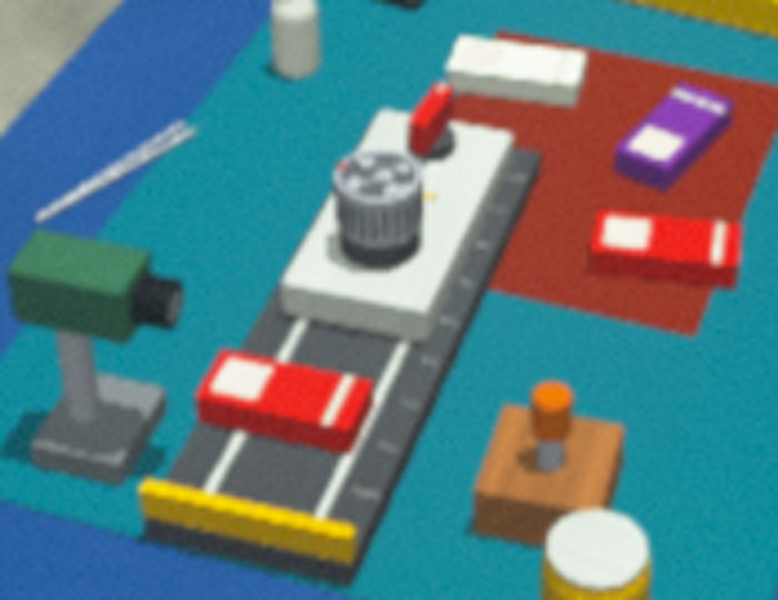

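The crops show the sleeve top at (435,133) in c1 and (378,172) in c2, and the knob wing at (617,128) in c1. The carriage corners in c1 are (352,72), (677,57), (683,215) and (357,227). Next I'll refine these numbers.

```bash
cat >> h.py <<'E'
def tri(a,b):
    "point from top pixel a and side pixel b; residual px"
    f=lambda X:np.r_[proj('top',X)[0]-a,proj('side',X)[0]-b]
    r=least_squares(f,[.5,0,.05]); return np.round(r.x*1000,1),np.round(r.fun,1)
E
python3 - <<'E'
from h import *
t=cv2.imread('top0raw.png')
A=lambda p:np.array(p,float)/(800/150)+[115,170]-[.4,.4]
B=lambda p:np.array(p,float)/(778/175)+[150,190]-[.4,.4]
p=lambda s,x:print(s,np.round(x*1000,1).tolist() if isinstance(x,np.ndarray) else x)
p('carr corners',unproj('top',[A(q) for q in((352,72),(677,57),(683,215),(357,227))],.05)[:,:2])
p('bed corners far',unproj('top',[A(q) for q in((708,43),(716,245))],.02)[:,:2])
p('sleeve top',unproj('top',A((435,133)),.108)); p('knob top',unproj('top',A((617,128)),.089)); print('sleeve tri',tri(A((435,133)),B((378,172)))); 
print('head tri',tri(A((198,399)),B((552,396)))); p('headtop',unproj('top',A((198,399)),.088))
p('stand c',unproj('top',[A(q) for q in((150,350),(277,342),(285,463),(156,473))],.036)[:,:2])
p('box1',unproj('top',[A(q) for q in((180,53),(254,50),(256,211),(180,211))],.042)[:,:2])
p('box2',unproj('top',[A(q) for q in((562,347),(631,339),(655,500),(586,510))],.022)[:,:2])
p('can top',unproj('top',np.array([139,420])*.64,.160)); p('can side',unproj('side',np.array([444,490])*.64,.160))
p('green cam top',unproj('top',np.array([[205,223],[230,223],[228,262],[208,262]])*.64,.145)[:,:2])
E
```

```text
carr corners [[658.7, 219.8], [670.2, 19.8], [571.9, 14.5], [562.4, 213.2]]
bed corners far [[685.7, 1.7], [557.8, -5.2]]
sleeve top [[610.7, 159.6, 108.0]]
knob top [[618.3, 53.4, 89.0]]
sleeve tri (array([615.2, 160.9, 106.4]), array([-0.3, -1.3,  1.2,  0.3]))
head tri (array([455.2, 298.2,  83.6]), array([-0.1, -0.4,  0.3,  0.1]))
headtop [[453.7, 297.0, 88.0]]
stand c [[487.1, 339.3], [492.9, 261.8], [419.3, 254.0], [412.4, 332.0]]
box1 [[671.2, 328.2], [673.5, 282.4], [572.7, 276.9], [572.2, 323.6]]
box2 [[493.1, 88.7], [498.5, 46.3], [400.2, 29.7], [393.6, 71.7]]
can top [[373.9, 464.4, 160.0]]
can side [[378.1, 472.2, 160.0]]
green cam top [[766.6, 363.2], [767.1, 313.1], [687.1, 313.3], [686.6, 353.0]]
```

>>> {"method": "carry_out", "body": {"targets": [[[0.3592,-0.1634,0,0,0,0.3256],[0.3592,-0.1634,0,0,0,0.3256],[0.3592,-0.1634,0,0,0,0.3256],[0.3592,-0.1634,0,0,0,0.3256],[0.3592,-0.1634,0,0,0,0.3256]]], "claw": 0.8, "grip_force": 15}}

```text
time_s: 0.52
tool_pos: [0.327, -0.3794, 0.2058]
orientation: [-3.141, 0.0, -0.001]
wrist_force: [0.1, 0.3, -0.2]
gripper_width: 0.0752
grasp_force: 0.0
```

>>> {"method": "carry_out", "body": {"targets": [[[0.283,-0.272,0.06,0,0,0],[0.283,-0.272,0.06,0,0,0],[0.283,-0.272,0.06,0,0,0],[0.283,-0.272,0.06,0,0,0],[0.283,-0.272,0.06,0,0,0]]]}}

```text
time_s: 0.93
tool_pos: [0.4688, -0.2429, 0.1753]
orientation: [-3.141, 0.0, 0.001]
wrist_force: [-0.4, -1.4, 0.2]
gripper_width: 0.0755
grasp_force: 0.0
```

>>> {"method": "carry_out", "body": {"targets": [[[0.283,-0.272,0.1,0,0,0],[0.283,-0.272,0.1,0,0,0],[0.283,-0.272,0.1,0,0,0],[0.283,-0.272,0.1,0,0,0],[0.283,-0.272,0.1,0,0,0]]]}}

```text
time_s: 1.35
tool_pos: [0.61, -0.1071, 0.1248]
orientation: [-3.141, 0.001, 0.001]
wrist_force: [-0.4, 1.1, -0.1]
gripper_width: 0.0755
grasp_force: 0.0
```

>>> {"method": "carry_out", "body": {"targets": [[[0,0,0,0,0,-0.115],[0,0,0,0,0,-0.115],[0,0,0,0,0,-0.115]]]}}

```text
time_s: 1.6
tool_pos: [0.6085, -0.1094, 0.1256]
orientation: [-3.141, 0.001, 0.118]
wrist_force: [0.6, 0.1, 0.1]
gripper_width: 0.0749
grasp_force: 0.0
```

>>> {"method": "carry_out", "body": {"targets": [[[0.0046,-0.0048,0.08,0,0,0],[0.0046,-0.0048,0.15,0,0,0],[0.0046,-0.0048,0.194,0,0,0],[0.0046,-0.0048,0.194,0,0,0]]]}}

```text
time_s: 1.93
tool_pos: [0.6079, -0.1073, 0.0247]
orientation: [-3.139, 0.007, 0.116]
wrist_force: [-0.8, 0.2, -0.5]
gripper_width: 0.0752
grasp_force: 0.0
```

>>> {"method": "carry_out", "body": {"targets": [[[0,0,0,0,0,0],[0,0,0,0,0,0],[0,0,0,0,0,0],[0,0,0,0,0,0],[0,0,0,0,0,0]]], "claw": 0.3}}

```text
time_s: 2.35
tool_pos: [0.6113, -0.1069, 0.0302]
orientation: [3.141, -0.002, 0.12]
wrist_force: [-0.5, -0.4, 0.3]
gripper_width: 0.0454
grasp_force: 0.0
```

>>> {"method": "carry_out", "body": {"targets": [[[0,0,-0.08,0,0,0.115],[0,0,-0.16,0,0,0.115],[0,0,-0.17,0,0,0.115],[0,0,-0.17,0,0,0.115]]]}}

```text
time_s: 2.68
tool_pos: [0.6122, -0.107, 0.1175]
orientation: [3.14, -0.006, 0.0]
wrist_force: [-0.6, 0.8, -1.3]
gripper_width: 0.0285
grasp_force: 0.0
```

```bash
python3 - <<'E'
from h import *
t=arm.snapshot('top')[:,:,::-1].copy(); cv2.imwrite('top1raw.png',t); cv2.imwrite('pics/t1.png',cv2.resize(t[150:280,180:400],(800,473),interpolation=cv2.INTER_CUBIC))
s=arm.snapshot('side')[:,:,::-1]; cv2.imwrite('side1raw.png',s)
E
```

```text
(no output)
```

View pics/t1.png

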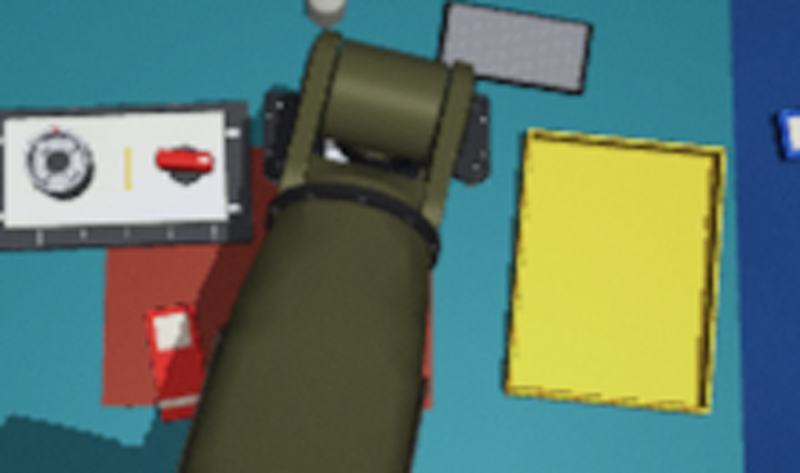

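The arm hides the box from the top camera, and the white patch at (335,150) is under the wrist. I'll check the side view.

```bash
python3 - <<'E'
from h import *
s=cv2.imread('side1raw.png'); cv2.imwrite('pics/s1.png',cv2.resize(s[130:280,180:360],(720,600),interpolation=cv2.INTER_CUBIC))
E
```

```text
(no output)
```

View pics/s1.png

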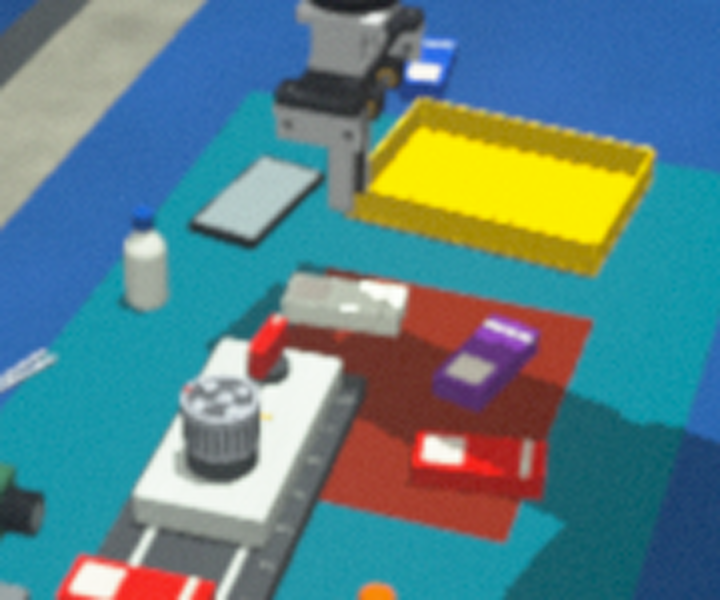

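The box hasn't moved; I lifted before the slow fingers had closed. Regripping with more time.

>>> {"method": "carry_out", "body": {"targets": [[[0,0,0,0,0,-0.115],[0,0,0,0,0,-0.115],[0,0,0,0,0,-0.115],[0,0,0,0,0,-0.115],[0,0,0,0,0,-0.115]]], "claw": 0.68}}

```text
time_s: 3.2
tool_pos: [0.6107, -0.1067, 0.1133]
orientation: [-3.141, 0.001, 0.118]
wrist_force: [0.2, -0.4, -0.4]
gripper_width: 0.0581
grasp_force: 0.0
```

>>> {"method": "carry_out", "body": {"targets": [[[0,0,0.04,0,0,0],[0,0,0.11,0,0,0],[0,0,0.172,0,0,0],[0,0,0.172,0,0,0]]]}}

```text
time_s: 3.53
tool_pos: [0.6076, -0.106, 0.0219]
orientation: [-3.138, 0.009, 0.119]
wrist_force: [-0.7, -0.0, -1.3]
gripper_width: 0.0639
grasp_force: 0.0
```

>>> {"method": "carry_out", "body": {"targets": [[[0,0,0,0,0,0],[0,0,0,0,0,0],[0,0,0,0,0,0],[0,0,0,0,0,0],[0,0,0,0,0,0]]], "claw": 0.3}}

```text
time_s: 3.95
tool_pos: [0.6114, -0.1069, 0.0293]
orientation: [3.141, -0.002, 0.12]
wrist_force: [0.5, 0.0, -0.0]
gripper_width: 0.0341
grasp_force: 0.0
```

>>> {"method": "carry_out", "body": {"targets": [[[0,0,0,0,0,0],[0,0,0,0,0,0],[0,0,-0.05,0,0,0]]]}}

```text
time_s: 4.2
tool_pos: [0.6086, -0.1062, 0.0492]
orientation: [-3.139, 0.006, 0.12]
wrist_force: [-1.3, 0.8, -1.9]
gripper_width: 0.0283
grasp_force: 0.0
```

```bash
python3 - <<'E'
from h import *
print(proj('side',[.612,-.107,.092]),proj('side',[.612,-.107,.022]),proj('side',[.612,-.107,.0]))
print(arm.read_state()['tool_pos'])
s=arm.snapshot('side')[:,:,::-1]; cv2.imwrite('side2raw.png',s); cv2.imwrite('pics/s2.png',cv2.resize(s[130:280,180:360],(720,600),interpolation=cv2.INTER_CUBIC))
E
```

```text
[[266.46599431 185.68915072]] [[266.18016181 203.04339848]] [[266.09315366 208.32607624]]
[ 0.60862381 -0.10622215  0.04918719]
```

View pics/s2.png

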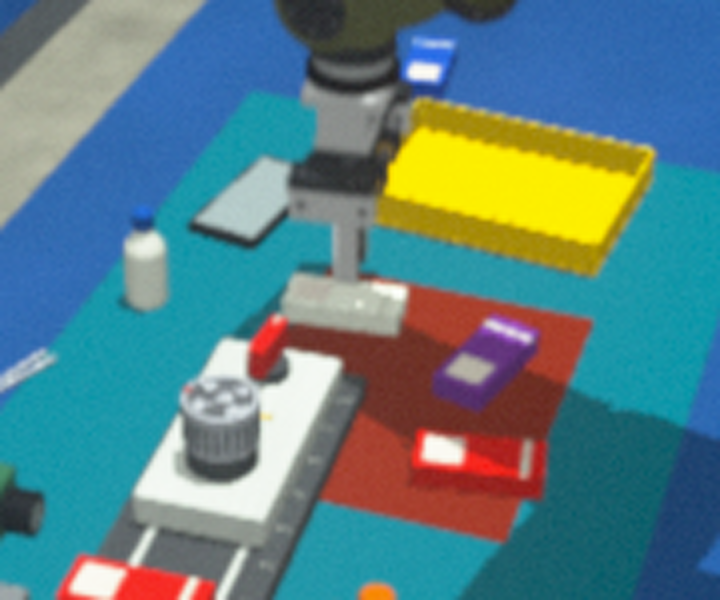

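```bash
python3 - <<'E'
from h import *
print(arm.nose_length,[a for a in dir(arm) if a[0]!='_'])
st=arm.read_state();print(st)
s=cv2.imread('side2raw.png'); cv2.imwrite('pics/s3.png',cv2.resize(s[165:220,235:295],(655,600),interpolation=cv2.INTER_CUBIC))
E
```

```text
0.025 ['PlanningError', 'camera_params', 'finish_job', 'nose_length', 'read_state', 'snapshot']
{'time_s': 4.25, 'joints': array([-2.31938590e-01,  6.05358703e-01,  1.44601315e+00,  1.36502969e-06,
        1.08789936e+00,  1.21856294e+00]), 'qd': array([ 4.27088129e-04, -1.79347600e-02, -3.74239506e-02, -5.07407406e-04,
       -7.82545772e-02,  4.97937133e-05]), 'tau': array([-3.42276748e-01, -4.16950965e+01, -1.58878112e+01,  5.46317038e-03,
       -9.25978068e-01, -1.79692692e-03]), 'tool_pos': array([ 0.61173786, -0.1068785 ,  0.05674274]), 'orientation': array([ 3.14079290e+00, -2.17933414e-03,  1.20295032e-01]), 'wrist_force': array([1.03129121, 0.09142843, 5.56356265]), 'moment': array([ 0.02291328, -0.08407667,  0.00989131]), 'grasp_force': 0.0, 'gripper_width': 0.028358825922772345}
```

View pics/s3.png

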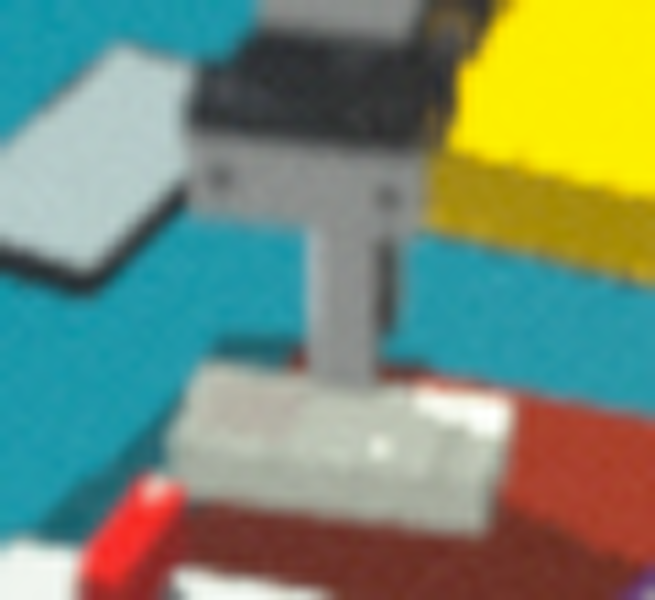

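The fingertip at (340,385) in s3 lies on top of the box. It stands roughly 20 mm higher than the 25 mm nose length predicts. I'll probe the real tip height carefully.

>>> {"method": "carry_out", "body": {"targets": [[[0,0,0,0,0,0],[0,0,0,0,0,0],[0,0,0,0,0,0],[0,0,0,0,0,0],[0,0,0,0,0,0]]], "claw": 0.7}}

```text
time_s: 4.67
tool_pos: [0.6106, -0.1066, 0.0523]
orientation: [-3.141, 0.001, 0.12]
wrist_force: [-0.3, 0.6, 0.0]
gripper_width: 0.0583
grasp_force: 0.0
```

>>> {"method": "carry_out", "body": {"targets": [[[0,0,0.02,0,0,0],[0,0,0.04,0,0,0],[0,0,0.058,0,0,0],[0,0,0.066,0,0,0],[0,0,0.066,0,0,0]]]}}

```text
time_s: 5.08
tool_pos: [0.61, -0.1065, 0.0181]
orientation: [-3.141, 0.002, 0.12]
wrist_force: [-0.4, -0.2, 0.0]
gripper_width: 0.0656
grasp_force: 0.0
```

>>> {"method": "carry_out", "body": {"targets": [[[0,0,0.006,0,0,0],[0,0,0.01,0,0,0],[0,0,0.01,0,0,0]]]}}

```text
time_s: 5.33
tool_pos: [0.6108, -0.1067, 0.0147]
orientation: [-3.142, 0.0, 0.12]
wrist_force: [-0.2, 0.0, -0.4]
gripper_width: 0.0663
grasp_force: 0.0
```

>>> {"method": "carry_out", "body": {"targets": [[[0,0,0.006,0,0,0],[0,0,0.01,0,0,0],[0,0,0.01,0,0,0]]]}}

```text
time_s: 5.58
tool_pos: [0.6107, -0.1067, 0.0096]
orientation: [-3.141, 0.0, 0.12]
wrist_force: [-0.0, 0.4, -0.6]
gripper_width: 0.0657
grasp_force: 0.0
```

```bash
python3 - <<'E'
from h import *
s=arm.snapshot('side')[:,:,::-1]; cv2.imwrite('pics/s4.png',cv2.resize(s[165:220,235:295],(655,600),interpolation=cv2.INTER_CUBIC))
print(arm.read_state()['tool_pos'],arm.read_state()['wrist_force'])
E
```

```text
[ 0.6107359  -0.10669193  0.00976516] [-0.10250529 -0.03449276 -0.10907247]
```

View pics/s4.png

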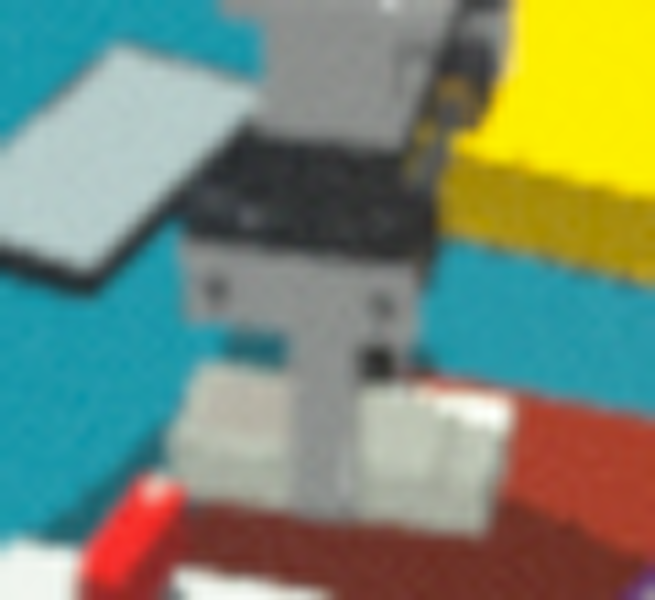

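The fingers now straddle the box at TCP z = 9.7 mm, so the real fingertip sits about 20 mm higher than stated. Gripping here.

>>> {"method": "carry_out", "body": {"targets": [[[0,0,0,0,0,0],[0,0,0,0,0,0],[0,0,0,0,0,0],[0,0,0,0,0,0],[0,0,0,0,0,0]]], "claw": 0.3}}

```text
time_s: 6.05
tool_pos: [0.6109, -0.1067, 0.01]
orientation: [3.142, -0.0, 0.12]
wrist_force: [-0.9, 0.6, 0.8]
gripper_width: 0.0441
grasp_force: 15.0
```

>>> {"method": "carry_out", "body": {"targets": [[[0,0,0,0,0,0],[0,0,0,0,0,0],[0,0,-0.03,0,0,0],[0,0,-0.06,0,0,0]]]}}

```text
time_s: 6.38
tool_pos: [0.6102, -0.1066, 0.0394]
orientation: [-3.141, 0.002, 0.12]
wrist_force: [-0.5, -0.5, -0.6]
gripper_width: 0.0441
grasp_force: 15.0
```

>>> {"method": "carry_out", "body": {"targets": [[[0,0,-0.05,0,0,0.1146],[0,0,-0.12,0,0,0.1146],[0,0,-0.14,0,0,0.1146]]]}}

```text
time_s: 6.63
tool_pos: [0.6124, -0.107, 0.1148]
orientation: [3.14, -0.006, -0.0]
wrist_force: [0.5, 0.1, -0.2]
gripper_width: 0.0438
grasp_force: 15.0
```

>>> {"method": "carry_out", "body": {"targets": [[[-0.01,0.06,0,0,0,0],[-0.0244,0.271,0,0,0,0],[-0.0244,0.271,0,0,0,0],[-0.0244,0.271,0,0,0,0],[-0.0244,0.271,0,0,0,0]]]}}

```text
time_s: 7.05
tool_pos: [0.5976, -0.2467, 0.1094]
orientation: [3.141, 0.0, -0.004]
wrist_force: [-0.6, 0.3, -1.6]
gripper_width: 0.0438
grasp_force: 15.0
```

>>> {"method": "carry_out", "body": {"targets": [[[-0.01,0.08,0,0,0,0.083],[-0.0244,0.16,0,0,0,0.083],[-0.0244,0.23,0,0,0,0.083],[-0.0244,0.271,0,0,0,0.083],[-0.0244,0.271,0,0,0,0.083]]]}}

```text
time_s: 7.47
tool_pos: [0.5855, -0.3812, 0.1091]
orientation: [3.141, 0.0, -0.09]
wrist_force: [-0.2, 0.7, -0.2]
gripper_width: 0.0441
grasp_force: 15.0
```

>>> {"method": "carry_out", "body": {"targets": [[[0,0,0,0,0,0],[0,0,0,0,0,0]]]}}

```text
time_s: 7.63
tool_pos: [0.5867, -0.3766, 0.1095]
orientation: [-3.141, 0.001, -0.086]
wrist_force: [-0.4, 0.3, -0.2]
gripper_width: 0.044
grasp_force: 15.0
```

>>> {"method": "carry_out", "body": {"targets": [[[0,0,0.05,0,0,0],[0,0,0.11,0,0,0],[0,0,0.16,0,0,0],[0,0,0.187,0,0,0],[0,0,0.187,0,0,0]]]}}

```text
time_s: 8.05
tool_pos: [0.5861, -0.3759, 0.014]
orientation: [-3.14, 0.003, -0.085]
wrist_force: [-0.2, -0.5, -1.3]
gripper_width: 0.0441
grasp_force: 15.0
```

>>> {"method": "carry_out", "body": {"targets": [[[0,0,0,0,0,0],[0,0,0,0,0,0],[0,0,0,0,0,0],[0,0,0,0,0,0]]], "claw": 0.58}}

```text
time_s: 8.38
tool_pos: [0.587, -0.378, 0.0178]
orientation: [3.141, -0.002, -0.087]
wrist_force: [0.4, -1.2, -0.3]
gripper_width: 0.0545
grasp_force: 0.0
```

>>> {"method": "carry_out", "body": {"targets": [[[0,0,-0.03,0,0,-0.083],[0,0,-0.09,0,0,-0.083],[0,0,-0.14,0,0,-0.083],[0,0,-0.18,0,0,-0.083],[0,0,-0.18,0,0,-0.083]]]}}

```text
time_s: 8.8
tool_pos: [0.5881, -0.3789, 0.1124]
orientation: [3.137, -0.007, 0.0]
wrist_force: [-1.5, -0.4, 1.6]
gripper_width: 0.0545
grasp_force: 0.0
```

>>> {"method": "carry_out", "body": {"targets": [[[-0.03,-0.08,0,0,0,0],[-0.0938,-0.2914,0,0,0,0],[-0.0938,-0.2914,0,0,0,0],[-0.0938,-0.2914,0,0,0,0],[-0.0938,-0.2914,0,0,0,0]]], "claw": 0.7}}

```text
time_s: 9.22
tool_pos: [0.5385, -0.2278, 0.1065]
orientation: [-3.141, 0.001, 0.003]
wrist_force: [0.7, -0.7, -0.0]
gripper_width: 0.0657
grasp_force: 0.0
```

```bash
cat >> h.py <<'E'
def red(im,roi,z):
    "red box incl. its white label, in a BGR picture"
    x0,y0,x1,y1=roi; h=cv2.cvtColor(im,cv2.COLOR_BGR2HSV)[y0:y1,x0:x1]
    m=cv2.inRange(h,(0,200,140),(6,255,255))|cv2.inRange(h,(174,200,140),(180,255,255))|cv2.inRange(h,(0,0,140),(180,110,255))
    m=cv2.morphologyEx(m,cv2.MORPH_OPEN,np.ones((3,3),np.uint8))
    c=cv2.findContours(m,cv2.RETR_EXTERNAL,cv2.CHAIN_APPROX_NONE)[0]
    return rect('top',max(c,key=cv2.contourArea)[:,0]+[x0,y0],z)
E
python3 - <<'E'
from h import *
for t in(cv2.imread('top0raw.png'),arm.snapshot('top')[:,:,::-1].copy()):
    print('box2',red(t,(212,225,245,270),.022)); print('box1',red(t,(145,176,166,214),.042))
cv2.imwrite('top3raw.png',t)
E
```

```text
box2 [473.6  65.1  31.4  30.7  10.6]
box1 [631.1 301.1  71.1  39.5   2.4]
box2 [473.6  65.1  31.4  30.7  10.6]
box1 [6.314e+02 3.010e+02 7.030e+01 3.970e+01 6.000e-01]
```

>>> {"method": "carry_out", "body": {"targets": [[[-0.0938,-0.2914,0,0,0,0],[-0.0938,-0.2914,0,0,0,0],[-0.0938,-0.2914,0,0,0,0],[-0.0938,-0.2914,0,0,0,0],[-0.0938,-0.2914,0,0,0,0]]]}}

```text
time_s: 9.68
tool_pos: [0.4917, -0.0834, 0.1064]
orientation: [-3.141, 0.001, 0.003]
wrist_force: [-0.1, -0.9, 0.1]
gripper_width: 0.066
grasp_force: 0.0
```

>>> {"method": "carry_out", "body": {"targets": [[[-0.0938,-0.2914,0,0,0,-0.1614],[-0.0938,-0.2914,0,0,0,-0.1614],[-0.0938,-0.2914,0,0,0,-0.1614],[-0.0938,-0.2914,0,0,0,-0.1614],[-0.0938,-0.2914,0,0,0,-0.1614]]]}}

```text
time_s: 10.1
tool_pos: [0.4452, 0.0619, 0.1066]
orientation: [-3.141, -0.0, 0.172]
wrist_force: [0.2, -0.4, 0.4]
gripper_width: 0.0659
grasp_force: 0.0
```

>>> {"method": "carry_out", "body": {"targets": [[[0,0,0.02,0,0,0],[0,0,0.05,0,0,0],[0,0,0.05,0,0,0],[0,0,0.05,0,0,0]]]}}

```text
time_s: 10.43
tool_pos: [0.4459, 0.0581, 0.0807]
orientation: [-3.142, 0.002, 0.168]
wrist_force: [0.0, -0.0, -0.4]
gripper_width: 0.0657
grasp_force: 0.0
```

>>> {"method": "carry_out", "body": {"targets": [[[0,0,0.05,0,0,0],[0,0,0.1,0,0,0],[0,0,0.135,0,0,0],[0,0,0.142,0,0,0],[0,0,0.142,0,0,0]]]}}

```text
time_s: 10.85
tool_pos: [0.4457, 0.0587, 0.0101]
orientation: [-3.141, 0.001, 0.168]
wrist_force: [-0.2, 0.1, 0.4]
gripper_width: 0.0656
grasp_force: 0.0
```

>>> {"method": "carry_out", "body": {"targets": [[[0,0,0,0,0,0],[0,0,0,0,0,0],[0,0,0,0,0,0],[0,0,0,0,0,0],[0,0,0,0,0,0]]], "claw": 0.3}}

```text
time_s: 11.27
tool_pos: [0.4463, 0.0593, 0.0113]
orientation: [3.141, -0.002, 0.169]
wrist_force: [-0.9, -1.2, 7.9]
gripper_width: 0.0436
grasp_force: 15.0
```

>>> {"method": "carry_out", "body": {"targets": [[[0,0,0,0,0,0],[0,0,-0.06,0,0,0.1614],[0,0,-0.13,0,0,0.1614],[0,0,-0.195,0,0,0.1614],[0,0,-0.195,0,0,0.1614]]]}}

```text
time_s: 11.68
tool_pos: [0.4482, 0.0596, 0.1136]
orientation: [-3.141, -0.009, 0.0]
wrist_force: [0.8, 0.0, 0.7]
gripper_width: 0.0437
grasp_force: 15.0
```

>>> {"method": "carry_out", "body": {"targets": [[[0.006,0.08,0,0,0,0],[0.0165,0.2846,0,0,0,0],[0.0165,0.2846,0,0,0,0],[0.0165,0.2846,0,0,0,0],[0.0165,0.2846,0,0,0,0]]]}}

```text
time_s: 12.1
tool_pos: [0.4538, -0.0861, 0.1076]
orientation: [3.141, 0.0, -0.003]
wrist_force: [0.4, 0.9, -0.9]
gripper_width: 0.0441
grasp_force: 15.0
```

>>> {"method": "carry_out", "body": {"targets": [[[0.0165,0.2846,0,0,0,0],[0.0165,0.2846,0,0,0,0],[0.0165,0.2846,0,0,0,0],[0.0165,0.2846,0,0,0,0],[0.0165,0.2846,0,0,0,0]]]}}

```text
time_s: 12.52
tool_pos: [0.4621, -0.2278, 0.1074]
orientation: [3.141, 0.0, -0.003]
wrist_force: [-0.0, -0.2, -1.1]
gripper_width: 0.0439
grasp_force: 15.0
```

>>> {"method": "carry_out", "body": {"targets": [[[0.0165,0.08,0,0,0,0.083],[0.0165,0.16,0,0,0,0.083],[0.0165,0.23,0,0,0,0.083],[0.0165,0.2846,0,0,0,0.083],[0.0165,0.2846,0,0,0,0.083]]]}}

```text
time_s: 12.93
tool_pos: [0.4702, -0.3703, 0.1072]
orientation: [3.141, 0.0, -0.089]
wrist_force: [-0.7, 0.3, -1.1]
gripper_width: 0.0438
grasp_force: 15.0
```

>>> {"method": "carry_out", "body": {"targets": [[[0,0,0,0,0,0],[0,0,0,0,0,0],[0,0,0.02,0,0,0],[0,0,0.04,0,0,0],[0,0,0.04,0,0,0]]]}}

```text
time_s: 13.35
tool_pos: [0.4699, -0.3659, 0.0853]
orientation: [-3.139, 0.003, -0.086]
wrist_force: [0.1, 0.2, -1.4]
gripper_width: 0.044
grasp_force: 15.0
```

>>> {"method": "carry_out", "body": {"targets": [[[0,0,0.05,0,0,0],[0,0,0.1,0,0,0],[0,0,0.135,0,0,0],[0,0,0.143,0,0,0],[0,0,0.143,0,0,0]]]}}

```text
time_s: 13.77
tool_pos: [0.4702, -0.3667, 0.0155]
orientation: [-3.14, 0.002, -0.086]
wrist_force: [0.1, -0.6, 0.1]
gripper_width: 0.0437
grasp_force: 15.0
```

>>> {"method": "carry_out", "body": {"targets": [[[0,0,0,0,0,0],[0,0,0,0,0,0],[0,0,0,0,0,0],[0,0,0,0,0,0]]], "claw": 0.58}}

```text
time_s: 14.1
tool_pos: [0.4707, -0.3676, 0.0169]
orientation: [3.141, -0.001, -0.087]
wrist_force: [0.4, -0.2, 0.9]
gripper_width: 0.055
grasp_force: 0.0
```

>>> {"method": "carry_out", "body": {"targets": [[[0,0,-0.05,0,0,-0.083],[0,0,-0.13,0,0,-0.083],[0,0,-0.21,0,0,-0.083],[0,0,-0.29,0,0,-0.083],[0,0,-0.36,0,0,-0.083]]]}}

```text
time_s: 14.52
tool_pos: [0.4705, -0.3675, 0.1996]
orientation: [3.14, -0.001, 0.0]
wrist_force: [0.7, 0.1, 0.3]
gripper_width: 0.0549
grasp_force: 0.0
```

>>> {"method": "carry_out", "body": {"targets": [[[0,0,-0.05,0,0,0],[0.0757,-0.3353,-0.05,0,0,0],[0.0757,-0.3353,-0.05,0,0,0],[0.0757,-0.3353,-0.05,0,0,0],[0.0757,-0.3353,-0.05,0,0,0]]], "claw": 0.7}}

```text
time_s: 14.93
tool_pos: [0.5071, -0.2033, 0.2218]
orientation: [3.141, -0.001, -0.0]
wrist_force: [0.9, -0.5, -0.2]
gripper_width: 0.0658
grasp_force: 0.0
```

>>> {"method": "carry_out", "body": {"targets": [[[0.0757,-0.3353,0,0,0,0],[0.0757,-0.3353,0,0,0,0],[0.0757,-0.3353,0,0,0,0],[0.0757,-0.3353,0,0,0,0],[0.0757,-0.3353,0,0,0,0]]]}}

```text
time_s: 15.35
tool_pos: [0.5456, -0.032, 0.2218]
orientation: [-3.141, -0.001, 0.005]
wrist_force: [1.2, 0.0, 0.6]
gripper_width: 0.0661
grasp_force: 0.0
```

>>> {"method": "carry_out", "body": {"targets": [[[0.0757,-0.3353,0,0,0,0],[0.0757,-0.3353,0,0,0,0],[0.0757,-0.3353,0,0,0,0],[0.0757,-0.3353,0,0,0,0],[0.0757,-0.3353,0,0,0,0]]]}}

```text
time_s: 15.77
tool_pos: [0.583, 0.1356, 0.2213]
orientation: [-3.141, -0.0, 0.004]
wrist_force: [-0.1, -0.4, -0.4]
gripper_width: 0.0658
grasp_force: 0.0
```

>>> {"method": "carry_out", "body": {"targets": [[[0.0757,-0.3353,0,0,0,0],[0.0757,-0.3353,0,0,0,0],[0.0757,-0.3353,0,0,0,0],[0.0757,-0.3353,0,0,0,0],[0.0757,-0.3353,0,0,0,0]]]}}

```text
time_s: 16.18
tool_pos: [0.6203, 0.3033, 0.2204]
orientation: [-3.141, 0.001, 0.004]
wrist_force: [0.2, 0.1, 0.2]
gripper_width: 0.0657
grasp_force: 0.0
```

>>> {"method": "carry_out", "body": {"targets": [[[0,0,0,0,0,0],[0,0,0,0,0,0],[0,0,0,0,0,0]]]}}

```text
time_s: 16.43
tool_pos: [0.6208, 0.2965, 0.2218]
orientation: [3.141, -0.0, -0.001]
wrist_force: [0.1, 0.3, 0.4]
gripper_width: 0.0658
grasp_force: 0.0
```

>>> {"method": "carry_out", "body": {"targets": [[[0.0032,-0.0126,0.07,0,0,-0.048],[0.0032,-0.0126,0.15,0,0,-0.048],[0.0032,-0.0126,0.22,0,0,-0.048],[0.0032,-0.0126,0.28,0,0,-0.048],[0.0032,-0.0126,0.28,0,0,-0.048]]]}}

```text
time_s: 16.85
tool_pos: [0.6199, 0.3015, 0.0753]
orientation: [3.138, 0.009, 0.049]
wrist_force: [-0.6, -0.8, -0.9]
gripper_width: 0.0657
grasp_force: 0.0
```

```bash
python3 - <<'E'
from h import *
s=arm.snapshot('side')[:,:,::-1]; cv2.imwrite('side5raw.png',s); cv2.imwrite('pics/s5.png',cv2.resize(s[200:320,150:270],(600,600),interpolation=cv2.INTER_CUBIC))
E
```

```text
(no output)
```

View pics/s5.png

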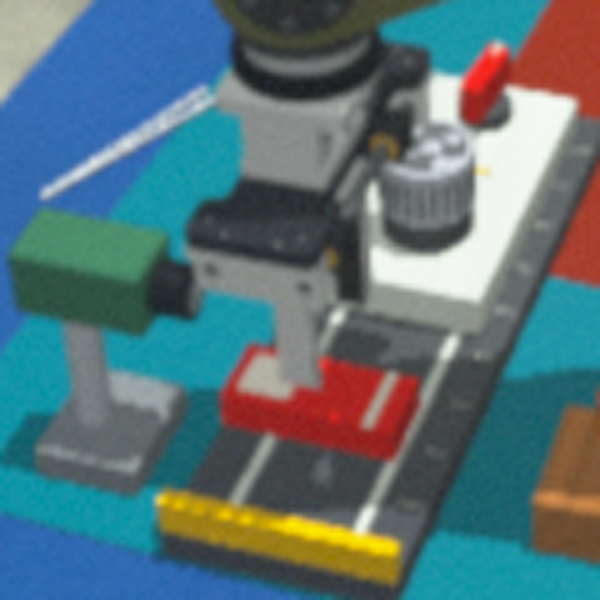

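>>> {"method": "carry_out", "body": {"targets": [[[-0.018,0,0,0,0,0],[-0.018,0,0.03,0,0,0],[-0.018,0,0.07,0,0,0],[-0.018,0,0.1,0,0,0],[-0.018,0,0.1,0,0,0]]]}}

```text
time_s: 17.32
tool_pos: [0.6129, 0.303, 0.0305]
orientation: [3.141, 0.002, 0.05]
wrist_force: [0.1, 0.2, -0.8]
gripper_width: 0.0658
grasp_force: 0.0
```

>>> {"method": "carry_out", "body": {"targets": [[[0,0,0,0,0,0],[0,0,0,0,0,0],[0,0,0,0,0,0],[0,0,0,0,0,0],[0,0,0,0,0,0]]], "claw": 0.3}}

```text
time_s: 17.73
tool_pos: [0.6138, 0.304, 0.0328]
orientation: [-3.141, -0.002, 0.051]
wrist_force: [-0.8, -0.6, 6.6]
gripper_width: 0.044
grasp_force: 15.0
```

>>> {"method": "carry_out", "body": {"targets": [[[0,0,0,0,0,0],[0,0,-0.04,0,0,0],[0,0,-0.1,0,0,0],[0,0,-0.1,0,0,0]]]}}

```text
time_s: 18.07
tool_pos: [0.6153, 0.3048, 0.0875]
orientation: [-3.139, -0.007, 0.051]
wrist_force: [0.0, -0.2, -0.3]
gripper_width: 0.044
grasp_force: 15.0
```

>>> {"method": "carry_out", "body": {"targets": [[[0,0,-0.06,0,0,0.048],[0,0,-0.14,0,0,0.048],[0,0,-0.22,0,0,0.048],[0,0,-0.28,0,0,0.048],[0,0,-0.28,0,0,0.048]]]}}

```text
time_s: 18.48
tool_pos: [0.6149, 0.3046, 0.2294]
orientation: [-3.137, -0.01, 0.0]
wrist_force: [0.7, 0.4, -0.1]
gripper_width: 0.0438
grasp_force: 15.0
```

>>> {"method": "carry_out", "body": {"targets": [[[-0.0147,0.07,0,0,0,0],[-0.0147,0.3009,0,0,0,0],[-0.0147,0.3009,0,0,0,0],[-0.0147,0.3009,0,0,0,0],[-0.0147,0.3009,0,0,0,0]]]}}

```text
time_s: 18.9
tool_pos: [0.6061, 0.1482, 0.2213]
orientation: [3.141, 0.0, -0.004]
wrist_force: [0.6, 0.3, -0.3]
gripper_width: 0.0437
grasp_force: 15.0
```

>>> {"method": "carry_out", "body": {"targets": [[[-0.0147,0.3009,0,0,0,0],[-0.0147,0.3009,0,0,0,0],[-0.0147,0.3009,0,0,0,0],[-0.0147,0.3009,0,0,0,0],[-0.0147,0.3009,0,0,0,0]]]}}

```text
time_s: 19.32
tool_pos: [0.5983, -0.0014, 0.2211]
orientation: [3.141, 0.0, -0.004]
wrist_force: [-0.3, 0.1, -1.2]
gripper_width: 0.0439
grasp_force: 15.0
```

>>> {"method": "carry_out", "body": {"targets": [[[-0.0147,0.3009,0,0,0,0],[-0.0147,0.3009,0,0,0,0],[-0.0147,0.3009,0,0,0,0],[-0.0147,0.3009,0,0,0,0],[-0.0147,0.3009,0,0,0,0]]]}}

```text
time_s: 19.73
tool_pos: [0.5908, -0.1515, 0.2207]
orientation: [3.141, 0.001, -0.004]
wrist_force: [-1.1, -0.4, -1.7]
gripper_width: 0.0436
grasp_force: 15.0
```

>>> {"method": "carry_out", "body": {"targets": [[[-0.0147,0.08,0,0,0,0.083],[-0.0147,0.16,0,0,0,0.083],[-0.0147,0.24,0,0,0,0.083],[-0.0147,0.3009,0,0,0,0.083],[-0.0147,0.3009,0,0,0,0.083]]]}}

```text
time_s: 20.15
tool_pos: [0.5833, -0.3021, 0.2202]
orientation: [3.141, 0.001, -0.091]
wrist_force: [-0.5, 1.2, -1.5]
gripper_width: 0.0439
grasp_force: 15.0
```

>>> {"method": "carry_out", "body": {"targets": [[[0,0,0,0,0,0],[0,0,0,0,0,0],[0,0,0.08,0,0,0],[0,0,0.12,0,0,0],[0,0,0.12,0,0,0]]]}}

```text
time_s: 20.57
tool_pos: [0.5829, -0.2953, 0.1567]
orientation: [-3.138, 0.007, -0.085]
wrist_force: [-0.0, 0.2, -0.6]
gripper_width: 0.0437
grasp_force: 15.0
```

>>> {"method": "carry_out", "body": {"targets": [[[0,0,0.07,0,0,0],[0,0,0.15,0,0,0],[0,0,0.22,0,0,0],[0,0,0.27,0,0,0],[0,0,0.288,0,0,0]]]}}

```text
time_s: 20.98
tool_pos: [0.5836, -0.296, 0.0153]
orientation: [-3.14, 0.003, -0.085]
wrist_force: [-3.8, 11.9, 19.7]
gripper_width: 0.0439
grasp_force: 15.0
```

>>> {"method": "carry_out", "body": {"targets": [[[0,0,0,0,0,0],[0,0,0,0,0,0]]]}}

```text
time_s: 21.15
tool_pos: [0.5851, -0.2977, 0.0193]
orientation: [3.141, -0.002, -0.086]
wrist_force: [0.1, -0.8, 0.1]
gripper_width: 0.0438
grasp_force: 15.0
```

>>> {"method": "carry_out", "body": {"targets": [[[0,0,0,0,0,0],[0,0,0,0,0,0],[0,0,0,0,0,0],[0,0,0,0,0,0]]], "claw": 0.58}}

```text
time_s: 21.48
tool_pos: [0.5843, -0.2981, 0.0183]
orientation: [3.141, -0.001, -0.087]
wrist_force: [-1.1, 0.0, 0.1]
gripper_width: 0.0546
grasp_force: 0.0
```

>>> {"method": "carry_out", "body": {"targets": [[[0,0,-0.05,0,0,-0.083],[0,0,-0.13,0,0,-0.083],[0,0,-0.21,0,0,-0.083],[0,0,-0.29,0,0,-0.083],[0,0,-0.37,0,0,-0.083]]]}}

```text
time_s: 21.9
tool_pos: [0.5837, -0.2978, 0.2049]
orientation: [3.141, -0.0, 0.0]
wrist_force: [0.6, -0.4, 0.0]
gripper_width: 0.0547
grasp_force: 0.0
```

>>> {"method": "carry_out", "body": {"targets": [[[0,-0.05,0,0,0,0],[-0.1,-0.3,0,0,0,0],[-0.1,-0.3,0,0,0,0],[-0.1,-0.3,0,0,0,0],[-0.1,-0.3,0,0,0,0]]]}}

```text
time_s: 22.32
tool_pos: [0.5323, -0.1438, 0.2032]
orientation: [-3.141, -0.0, 0.003]
wrist_force: [0.9, -1.0, 1.1]
gripper_width: 0.0546
grasp_force: 0.0
```

```bash
cat >> h.py <<'E'
from scipy.ndimage import map_coordinates, gaussian_filter
from scipy.optimize import minimize
def grad(im):
    g=gaussian_filter(im.astype(float),(.8,.8,0)); return np.sqrt(sum(np.gradient(g[...,c],axis=a)**2 for c in range(3) for a in(0,1)))
def circle(r,z,n=60):
    a=np.linspace(0,2*np.pi,n,endpoint=False); return np.c_[r*np.cos(a),r*np.sin(a),np.full(n,z)]
def box(w,h,z,n=25):
    s=np.linspace(-.5,.5,n); o=np.ones(n)*.5
    P=np.r_[np.c_[s,o],np.c_[s,-o],np.c_[o,s],np.c_[-o,s]]*[w,h]; return np.c_[P,np.full(len(P),z)]
def fit(gs,shape,x0,yaw=None):
    "pose (x,y[,yaw]) that lays the outline on the strongest edges; gs: {camera: gradient}"
    def cost(v):
        a=v[2] if len(v)>2 else 0; c,s=np.cos(a),np.sin(a)
        P=shape@np.array([[c,s,0],[-s,c,0],[0,0,1]])+[v[0],v[1],0]
        return -sum(map_coordinates(g,proj(n,P)[:,::-1].T,order=1).mean() for n,g in gs.items())
    v0=np.array(list(x0)+([] if yaw is None else [yaw])); S=np.vstack([v0]+[v0+d for d in np.diag([.006,.006,.04][:len(v0)])])
    best=None
    for dx in(-.004,0,.004):
        for dy in(-.004,0,.004):
            D=np.zeros(len(v0)); D[:2]=dx,dy
            r=minimize(cost,v0+D,method='Nelder-Mead',options=dict(initial_simplex=S+D,xatol=1e-5,fatol=1e-4))
            if best is None or r.fun<best.fun: best=r
    return np.round(best.x*1000,1),round(best.fun,1)
E
python3 - <<'E'
from h import *
T=arm.snapshot('top').copy();Sd=arm.snapshot('side').copy()
cv2.imwrite('top6raw.png',T[:,:,::-1]);cv2.imwrite('side6raw.png',Sd[:,:,::-1])
g={'top':grad(T)};b={'top':g['top'],'side':grad(Sd)};sd={'side':b['side']}
for nm,G in(('top',g),('side',sd),('both',b)):
    print(nm,'sleeve',fit(G,circle(.0285,.108),(.613,.161)),'carr',fit(G,box(.1,.2,.05),(.616,.117),.05),
     'stand',fit(G,box(.075,.075,.036),(.453,.297),.05),'head',fit(G,circle(.012,.088,40),(.453,.298)),'bed',fit(G,box(.13,.41,.02),(.611,.2),.05))
    print('tray',fit(G,box(.24,.18,.036),(.532,-.333),-.087))
print(arm.read_state()['tool_pos'])
E
```

```text
Traceback (most recent call last):
  File "h.py", line 55, in fit
    r=minimize(cost,v0+D,method='Nelder-Mead',options=dict(initial_simplex=S+D,xatol=1e-5,fatol=1e-4))
  File "h.py", line 49, in cost
    return -sum(map_coordinates(g,proj(n,P)[:,::-1].T,order=1).mean() for n,g in gs.items())
            ~~~^^^^^^^^^^^^^^^^^^^^^^^^^^^^^^^^^^^^^^^^^^^^^^^^^^^^^^^^^^^^^^^^^^^^^^^^^^^^^
  File "h.py", line 49, in <genexpr>
    return -sum(map_coordinates(g,proj(n,P)[:,::-1].T,order=1).mean() for n,g in gs.items())
                                  ~~~~^^^^^
  File "h.py", line 11, in proj
    K,R,t=cam(n); return cv2.projectPoints(np.atleast_2d(X).astype(float),cv2.Rodrigues(R)[0],t,K,None)[0][:,0]
          ~~~^^^
  File "h.py", line 5, in cam
    p=arm.camera_params(n); return np.array([[p['fx'],0,p['cx']],[0,p['fy'],p['cy']],[0,0,1]]),cv2.Rodrigues(p['rvec'])[0],np.array(p['tvec'])
ValueError: time passes only in moves, steps and waits
```

```bash
sed -i 's/^def cam(n)/import functools\n@functools.lru_cache(None)\ndef cam(n)/' h.py
cat > m.py <<'E'
from h import *
T=cv2.imread('top6raw.png');Sd=cv2.imread('side6raw.png')
g={'top':grad(T)};b={'top':g['top'],'side':grad(Sd)};sd={'side':b['side']}
for nm,G in(('top',g),('side',sd),('both',b)):
    print(nm,'sleeve',fit(G,circle(.0285,.108),(.613,.161)),'carr',fit(G,box(.1,.2,.05),(.616,.117),.05),
     'stand',fit(G,box(.075,.075,.036),(.453,.297),.05),'head',fit(G,circle(.012,.088,40),(.453,.298)),'bed',fit(G,box(.13,.41,.02),(.611,.2),.05))
E
python3 m.py
```

```text
top sleeve (array([606.7, 158. ]), np.float64(-55.4)) carr (array([616.6, 118.3,  47.9]), np.float64(-77.4)) stand (array([452.3, 299.3,  63.5]), np.float64(-45.3)) head (array([452.7, 300.2]), np.float64(-27.0)) bed (array([606.6, 207.8,  18.5]), np.float64(-39.9))
side sleeve (array([616.6, 165.3]), np.float64(-41.6)) carr (array([618.7, 120.9,  45.7]), np.float64(-63.4)) stand (array([455.2, 299.7,  95.4]), np.float64(-48.3)) head (array([454.9, 302.4]), np.float64(-65.5)) bed (array([612.7, 202. ,  60.1]), np.float64(-36.8))
both sleeve (array([606.2, 158.5]), np.float64(-91.2)) carr (array([617.5, 119.6,  46.4]), np.float64(-137.4)) stand (array([453.4, 299.6,  86.3]), np.float64(-90.7)) head (array([454.2, 301.2]), np.float64(-90.0)) bed (array([612.1, 206.4,  54.9]), np.float64(-70.3))
```

```bash
python3 - <<'E'
from h import *
K,R,t=cam('side'); c=-R.T@t
def ony(uv,y):
    d=R.T@np.linalg.inv(K)@[*uv,1]; return np.round((c+d*((y-c[1])/d[1]))*1000,1)
for nm,uv,tcp in(('s3',(235+340/10.9-.4,165+385/10.9-.4),(.6086,-.1062,.0492,.0283)),('s4',(235+325/10.9-.4,165+515/10.9-.4),(.6107,-.1067,.0097,.0657)),('s5',(150+302/5-.4,200+388/5-.4),(.6199,.3015,.0753,.0657))):
    print(nm,[ony(uv,tcp[1]+tcp[3]/2+f) for f in(0,.0125)],tcp)
E
```

```text
s3 [array([608.7, -92. ,  45.2]), array([604.6, -79.6,  54.2])] (0.6086, -0.1062, 0.0492, 0.0283)
s4 [array([606.9, -73.8,   8.8]), array([602.8, -61.4,  18.2])] (0.6107, -0.1067, 0.0097, 0.0657)
s5 [array([621. , 334.4,  69. ]), array([614.6, 346.8,  82.1])] (0.6199, 0.3015, 0.0753, 0.0657)
```

```bash
python3 - <<'E'
from h import *
A=lambda p:np.array(p)/3.636+[180,150]-[.4,.4]
for z in(.19,.21,.23,.25): print(z,np.round(unproj('top',[A((265,140)),A((490,140)),A((268,90)),A((268,205)),A((488,95)),A((485,185))],z)[:,:2]*1000,1).tolist())
E
```

```text
0.19 [[617.4, -18.9], [619.4, -203.4], [659.4, -20.8], [563.5, -22.1], [657.1, -202.0], [581.9, -199.0]]
0.21 [[613.5, -19.2], [615.5, -201.1], [654.9, -21.1], [560.4, -22.4], [652.7, -199.7], [578.6, -196.8]]
0.23 [[609.7, -19.6], [611.6, -198.9], [650.5, -21.5], [557.3, -22.7], [648.2, -197.5], [575.2, -194.7]]
0.25 [[605.8, -19.9], [607.7, -196.6], [646.0, -21.8], [554.1, -23.0], [643.8, -195.3], [571.8, -192.5]]
```

No large XY bias in the tool position, but the tip height is uncertain. I'll probe the bare mat gently here.

>>> {"method": "carry_out", "body": {"targets": [[[0,0,0.08,0,0,0],[0,0,0.16,0,0,0],[0,0,0.24,0,0,0],[0,0,0.32,0,0,0],[0,0,0.36,0,0,0]]], "claw": 0.25}}

```text
time_s: 22.83
tool_pos: [0.5324, -0.1488, 0.0178]
orientation: [-3.14, 0.005, -0.001]
wrist_force: [0.3, 0.7, -0.1]
gripper_width: 0.0251
grasp_force: 0.0
```

>>> {"method": "carry_out", "body": {"targets": [[[0,0,0.024,0,0,0],[0,0,0.024,0,0,0],[0,0,0.024,0,0,0]]]}}

```text
time_s: 23.08
tool_pos: [0.5346, -0.1488, 0.0111]
orientation: [3.141, -0.001, -0.0]
wrist_force: [-0.2, -0.8, 1.1]
gripper_width: 0.0235
grasp_force: 0.0
```

>>> {"method": "carry_out", "body": {"targets": [[[0,0,0.003,0,0,0],[0,0,0.003,0,0,0]]]}}

```text
time_s: 23.25
tool_pos: [0.5349, -0.1485, 0.0104]
orientation: [3.141, -0.002, 0.0]
wrist_force: [0.1, 0.4, -0.9]
gripper_width: 0.0235
grasp_force: 0.0
```

>>> {"method": "carry_out", "body": {"targets": [[[0,0,0.003,0,0,0],[0,0,0.003,0,0,0]]]}}

```text
time_s: 23.42
tool_pos: [0.5343, -0.1481, 0.0081]
orientation: [3.141, -0.001, 0.0]
wrist_force: [0.6, -1.2, -0.1]
gripper_width: 0.0235
grasp_force: 0.0
```

>>> {"method": "carry_out", "body": {"targets": [[[0,0,0.003,0,0,0],[0,0,0.003,0,0,0]]]}}

```text
time_s: 23.58
tool_pos: [0.534, -0.1479, 0.006]
orientation: [3.142, -0.0, 0.0]
wrist_force: [0.0, 0.0, 0.2]
gripper_width: 0.0235
grasp_force: 0.0
```

>>> {"method": "carry_out", "body": {"targets": [[[0,0,0.004,0,0,0],[0,0,0.004,0,0,0]]]}}

```text
time_s: 23.75
tool_pos: [0.5338, -0.1479, 0.0037]
orientation: [-3.141, 0.0, 0.0]
wrist_force: [-0.3, -0.5, -0.2]
gripper_width: 0.0233
grasp_force: 0.0
```

>>> {"method": "carry_out", "body": {"targets": [[[0,0,0.004,0,0,0],[0,0,0.004,0,0,0]]]}}

```text
time_s: 23.92
tool_pos: [0.5338, -0.1479, 0.0016]
orientation: [-3.141, 0.0, 0.0]
wrist_force: [-0.3, 0.8, -0.2]
gripper_width: 0.0237
grasp_force: 0.0
```

>>> {"method": "carry_out", "body": {"targets": [[[0,0,0.004,0,0,0],[0,0,0.004,0,0,0]]]}}

```text
time_s: 24.08
tool_pos: [0.5341, -0.148, 0.0008]
orientation: [3.142, -0.0, 0.0]
wrist_force: [-5.1, 1.7, 11.1]
gripper_width: 0.0235
grasp_force: 5.5
```

The fingertips touch the mat at a reported TCP z of about 0.001, so the reported point is in effect the fingertip. I'll use tip = TCP from now on and go to the bit.

>>> {"method": "carry_out", "body": {"targets": [[[0,0,-0.05,0,0,0],[0,0,-0.12,0,0,0],[0,0,-0.2,0,0,0],[0,0,-0.27,0,0,0],[0,0,-0.28,0,0,0]]], "claw": 0.55}}

```text
time_s: 24.5
tool_pos: [0.5361, -0.1487, 0.1463]
orientation: [3.139, -0.008, 0.0]
wrist_force: [-0.3, -0.3, 0.9]
gripper_width: 0.0506
grasp_force: 0.0
```

>>> {"method": "carry_out", "body": {"targets": [[[-0.01,-0.06,0,0,0,0],[-0.0533,-0.2987,0,0,0,0],[-0.0533,-0.2987,0,0,0,0],[-0.0533,-0.2987,0,0,0,0],[-0.0533,-0.2987,0,0,0,0]]]}}

```text
time_s: 24.92
tool_pos: [0.506, 0.0063, 0.1397]
orientation: [-3.141, 0.001, 0.004]
wrist_force: [-0.5, -0.4, -0.6]
gripper_width: 0.0514
grasp_force: 0.0
```

>>> {"method": "carry_out", "body": {"targets": [[[-0.0533,-0.2987,0,0,0,0],[-0.0533,-0.2987,0,0,0,0],[-0.0533,-0.2987,0,0,0,0],[-0.0533,-0.2987,0,0,0,0],[-0.0533,-0.2987,0,0,0,0]]]}}

```text
time_s: 25.33
tool_pos: [0.4796, 0.1544, 0.1396]
orientation: [-3.141, 0.0, 0.004]
wrist_force: [0.4, -1.4, -0.2]
gripper_width: 0.0518
grasp_force: 0.0
```

>>> {"method": "carry_out", "body": {"targets": [[[-0.02,-0.08,0,0,0,0],[-0.04,-0.16,0,0,0,0],[-0.0533,-0.24,0,0,0,0],[-0.0533,-0.2987,0,0,0,0],[-0.0533,-0.2987,0,0,0,0]]]}}

```text
time_s: 25.75
tool_pos: [0.4534, 0.3036, 0.1395]
orientation: [-3.141, -0.0, 0.004]
wrist_force: [0.3, -0.7, -0.4]
gripper_width: 0.0517
grasp_force: 0.0
```

>>> {"method": "carry_out", "body": {"targets": [[[0,0,0,0,0,0],[0,0,0,0,0,0],[0,0,0,0,0,0],[0,0,0,0,0,0]]]}}

```text
time_s: 26.08
tool_pos: [0.4543, 0.2989, 0.14]
orientation: [3.142, -0.0, -0.001]
wrist_force: [0.3, -0.2, 0.5]
gripper_width: 0.0514
grasp_force: 0.0
```

>>> {"method": "carry_out", "body": {"targets": [[[0,-0.002,0.04,0,0,0],[0,-0.002,0.09,0,0,0],[0,-0.002,0.13,0,0,0],[0,-0.002,0.152,0,0,0],[0,-0.002,0.152,0,0,0]]]}}

```text
time_s: 26.5
tool_pos: [0.4532, 0.2999, 0.062]
orientation: [3.14, 0.003, -0.001]
wrist_force: [-0.4, 0.3, -0.5]
gripper_width: 0.0519
grasp_force: 0.0
```

>>> {"method": "carry_out", "body": {"targets": [[[0,0,0,0,0,0],[0,0,0,0,0,0],[0,0,0,0,0,0],[0,0,0,0,0,0],[0,0,0,0,0,0]]], "claw": 0.1, "grip_force": 20}}

```text
time_s: 26.92
tool_pos: [0.4542, 0.3012, 0.0647]
orientation: [-3.141, -0.001, 0.0]
wrist_force: [-0.0, -0.2, 4.0]
gripper_width: 0.0235
grasp_force: 20.0
```

>>> {"method": "carry_out", "body": {"targets": [[[0,0,0,0,0,0],[0,0,0,0,0,0]]]}}

```text
time_s: 27.08
tool_pos: [0.4543, 0.3013, 0.0647]
orientation: [-3.141, -0.001, 0.0]
wrist_force: [-0.2, -0.0, 7.3]
gripper_width: 0.0237
grasp_force: 20.0
```

>>> {"method": "carry_out", "body": {"targets": [[[0,0,-0.04,0,0,0],[0,0,-0.11,0,0,0],[0,0,-0.18,0,0,0],[0,0,-0.25,0,0,0],[0,0,-0.274,0,0,0]]]}}

```text
time_s: 27.5
tool_pos: [0.4549, 0.3017, 0.206]
orientation: [-3.139, -0.005, 0.0]
wrist_force: [0.0, 0.7, -0.4]
gripper_width: 0.0229
grasp_force: 20.0
```

>>> {"method": "carry_out", "body": {"targets": [[[0.03,0.025,0,0,0,0],[0.09,0.075,0,0,0,0],[0.15,0.125,0,0,0,0],[0.162,0.135,0,0,0,0],[0.162,0.135,0,0,0,0]]]}}

```text
time_s: 27.92
tool_pos: [0.536, 0.2319, 0.2003]
orientation: [3.141, 0.001, -0.003]
wrist_force: [-0.1, -0.5, -1.3]
gripper_width: 0.0234
grasp_force: 20.0
```

>>> {"method": "carry_out", "body": {"targets": [[[0.03,0.025,0,0,0,0],[0.09,0.075,0,0,0,0],[0.15,0.125,0,0,0,0],[0.162,0.135,0,0,0,0],[0.162,0.135,0,0,0,0]]]}}

```text
time_s: 28.33
tool_pos: [0.6163, 0.1654, 0.2002]
orientation: [3.141, 0.001, -0.001]
wrist_force: [-0.6, -0.1, -1.5]
gripper_width: 0.0236
grasp_force: 20.0
```

>>> {"method": "carry_out", "body": {"targets": [[[0,0,0,0,0,0],[0,0,0.03,0,0,0],[0,0,0.044,0,0,0],[0,0,0.044,0,0,0],[0,0,0.044,0,0,0]]]}}

```text
time_s: 28.75
tool_pos: [0.6152, 0.1671, 0.179]
orientation: [3.142, 0.001, 0.001]
wrist_force: [-0.0, -1.3, -0.9]
gripper_width: 0.0234
grasp_force: 20.0
```

```bash
python3 - <<'E'
from h import *
s=arm.snapshot('side')[:,:,::-1]; cv2.imwrite('side7raw.png',s)
cv2.imwrite('pics/s7.png',cv2.resize(s[175:265,190:280],(600,600),interpolation=cv2.INTER_CUBIC))
print(arm.read_state()['tool_pos'])
E
```

```text
[0.61554485 0.16688165 0.17954027]
```

View pics/s7.png

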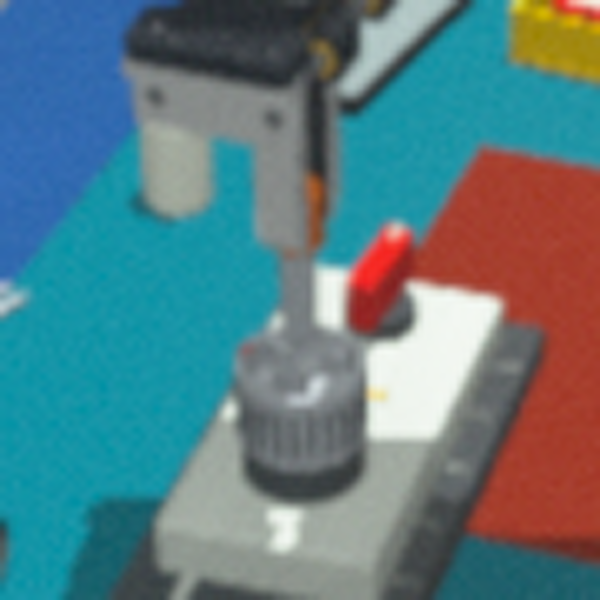

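The bit's shank (centre col ~298) hangs over the sleeve (centre col ~303), with the foot close above the mouth at row ~335. I'll measure the column offset numerically.

```bash
python3 - <<'E'
from h import *
s=cv2.imread('side7raw.png').astype(int)
for r in(215,217,219,221,223): print(r,[tuple(s[r,c]) [1] for c in range(228,242)], s[r,228:242,2].tolist())
for r in(238,241,244): print(r,s[r,222:250].sum(1).tolist())
for X in([.6154,.1646,.09],[.6154,.1646,.108],[.6154,.1646,.150],[.6154,.1646,.123],[.6134,.1646,.108],[.6154,.1626,.108]): print(X,proj('side',X)[0])
E
```

```text
215 [np.int64(149), np.int64(150), np.int64(150), np.int64(133), np.int64(128), np.int64(129), np.int64(126), np.int64(129), np.int64(132), np.int64(188), np.int64(216), np.int64(218), np.int64(214), np.int64(201)] [25, 25, 25, 54, 99, 121, 120, 122, 127, 166, 186, 187, 182, 166]
217 [np.int64(149), np.int64(150), np.int64(150), np.int64(146), np.int64(129), np.int64(126), np.int64(128), np.int64(127), np.int64(132), np.int64(194), np.int64(235), np.int64(244), np.int64(241), np.int64(211)] [23, 23, 25, 58, 97, 117, 124, 119, 127, 186, 228, 239, 236, 224]
219 [np.int64(148), np.int64(150), np.int64(150), np.int64(144), np.int64(128), np.int64(124), np.int64(127), np.int64(129), np.int64(131), np.int64(194), np.int64(235), np.int64(242), np.int64(238), np.int64(192)] [24, 27, 26, 52, 96, 115, 120, 123, 126, 184, 227, 236, 232, 204]
221 [np.int64(149), np.int64(150), np.int64(146), np.int64(148), np.int64(133), np.int64(127), np.int64(129), np.int64(126), np.int64(131), np.int64(194), np.int64(235), np.int64(242), np.int64(239), np.int64(182)] [21, 30, 50, 108, 121, 117, 122, 118, 125,
[... 354 characters left out ...]
 307, 291, 334, 318, 322, 356, 310, 323, 326, 293, 325, 281, 270, 273, 347, 635, 708, 720, 719, 720]
241 [488, 482, 484, 453, 363, 283, 299, 290, 341, 290, 327, 323, 298, 342, 300, 329, 344, 305, 325, 296, 291, 291, 334, 446, 508, 509, 506, 512]
244 [492, 486, 493, 478, 346, 205, 218, 282, 317, 331, 367, 352, 350, 360, 356, 361, 345, 318, 314, 264, 198, 197, 288, 434, 480, 487, 501, 487]
[0.6154, 0.1646, 0.09] [235.42309609 233.79338535]
[0.6154, 0.1646, 0.108] [235.2819187  228.85050338]
[0.6154, 0.1646, 0.15] [234.94428403 217.02928841]
[0.6154, 0.1646, 0.123] [235.16267402 224.67552614]
[0.6134, 0.1646, 0.108] [235.932255   228.99393365]
[0.6154, 0.1626, 0.108] [235.53855546 228.44841025]
```

>>> {"method": "carry_out", "body": {"targets": [[[-0.003,0.002,0,0,0,0],[-0.003,0.002,0.015,0,0,0],[-0.003,0.002,0.03,0,0,0],[-0.003,0.002,0.036,0,0,0],[-0.003,0.002,0.036,0,0,0]]]}}

```text
time_s: 29.22
tool_pos: [0.614, 0.165, 0.1596]
orientation: [3.141, 0.002, 0.0]
wrist_force: [0.3, 0.4, -1.0]
gripper_width: 0.0233
grasp_force: 20.0
```

>>> {"method": "carry_out", "body": {"targets": [[[0,0,0.01,0,0,0],[0,0,0.02,0,0,0],[0,0,0.024,0,0,0],[0,0,0.024,0,0,0]]]}}

```text
time_s: 29.55
tool_pos: [0.6142, 0.165, 0.1482]
orientation: [3.141, 0.001, 0.0]
wrist_force: [-0.7, -0.1, -1.1]
gripper_width: 0.0233
grasp_force: 20.0
```

>>> {"method": "carry_out", "body": {"targets": [[[0,0,0.01,0,0,0],[0,0,0.02,0,0,0],[0,0,0.03,0,0,0],[0,0,0.03,0,0,0]]]}}

```text
time_s: 29.88
tool_pos: [0.614, 0.165, 0.1325]
orientation: [3.141, 0.002, 0.0]
wrist_force: [-0.1, -1.6, -1.4]
gripper_width: 0.0235
grasp_force: 20.0
```

>>> {"method": "carry_out", "body": {"targets": [[[0,0,0.01,0,0,0],[0,0,0.02,0,0,0],[0,0,0.026,0,0,0],[0,0,0.026,0,0,0],[0,0,0.026,0,0,0]]]}}

```text
time_s: 30.3
tool_pos: [0.6144, 0.1651, 0.1208]
orientation: [3.142, 0.0, 0.0]
wrist_force: [0.9, 0.4, -0.6]
gripper_width: 0.0235
grasp_force: 20.0
```

>>> {"method": "carry_out", "body": {"targets": [[[0,0,0.003,0,0,0],[0,0,0.006,0,0,0],[0,0,0.006,0,0,0]]]}}

```text
time_s: 30.55
tool_pos: [0.6144, 0.1651, 0.1177]
orientation: [3.142, 0.0, 0.0]
wrist_force: [0.2, -0.4, -0.5]
gripper_width: 0.0234
grasp_force: 20.0
```

>>> {"method": "carry_out", "body": {"targets": [[[0,0,0.003,0,0,0],[0,0,0.003,0,0,0]]]}}

```text
time_s: 30.72
tool_pos: [0.6147, 0.1651, 0.1168]
orientation: [-3.141, -0.001, 0.0]
wrist_force: [-0.4, -0.3, -0.3]
gripper_width: 0.0239
grasp_force: 20.0
```

>>> {"method": "carry_out", "body": {"targets": [[[0,0,0,0,0,0],[0,0,0,0,0,0],[0,0,0,0,0,0],[0,0,0,0,0,0],[0,0,0,0,0,0]]], "claw": 0.85}}

```text
time_s: 31.13
tool_pos: [0.6144, 0.1651, 0.1164]
orientation: [3.142, 0.0, 0.0]
wrist_force: [0.0, -0.8, -0.1]
gripper_width: 0.0533
grasp_force: 0.0
```

>>> {"method": "carry_out", "body": {"targets": [[[0,0,-0.02,0,0,0],[0,0,-0.05,0,0,0],[0,0,-0.08,0,0,0],[0,0,-0.08,0,0,-0.1],[0,0,-0.08,0,0,-0.2]]]}}

```text
time_s: 31.55
tool_pos: [0.6149, 0.1652, 0.1584]
orientation: [3.142, -0.002, 0.214]
wrist_force: [-0.6, -1.1, 0.0]
gripper_width: 0.0795
grasp_force: 0.0
```

```bash
python3 - <<'E'
from h import *
s=arm.snapshot('side')[:,:,::-1]; cv2.imwrite('side8raw.png',s)
cv2.imwrite('pics/s8.png',cv2.resize(s[175:265,190:280],(600,600),interpolation=cv2.INTER_CUBIC))
print(arm.read_state()['tool_pos'],arm.read_state()['joints'])
E
```

```text
[0.61469649 0.16518954 0.15780367] [2.04992805e-01 5.30904075e-01 1.31058177e+00 1.22416215e-05
 1.29860523e+00 1.55329952e+00]
```

View pics/s8.png

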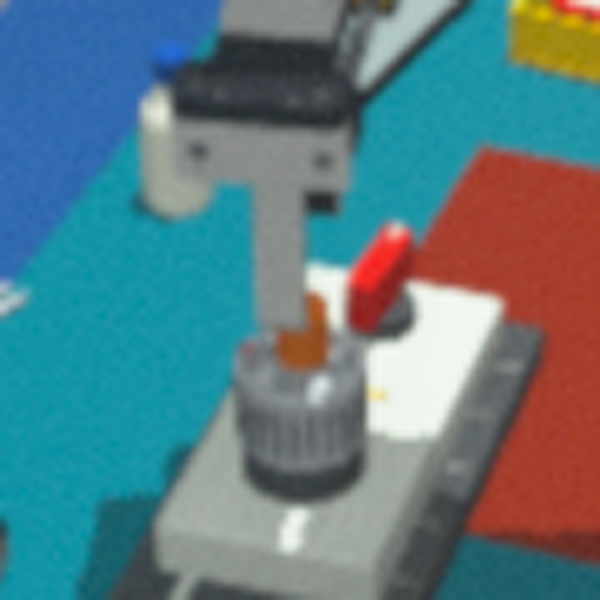

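The bit is seated, its orange head just above the sleeve at (302,340). Next I rotate to the start yaw and grip the sleeve.

>>> {"method": "carry_out", "body": {"targets": [[[0,0,0,0,0,-0.11],[0,0,0,0,0,-0.23],[0,0,0,0,0,-0.345],[0,0,0,0,0,-0.46],[0,0,0,0,0,-0.57]]]}}

```text
time_s: 32.02
tool_pos: [0.6145, 0.1651, 0.157]
orientation: [3.141, -0.0, 0.81]
wrist_force: [-0.3, -0.3, -0.4]
gripper_width: 0.08
grasp_force: 0.0
```

>>> {"method": "carry_out", "body": {"targets": [[[0,0,0,0,0,-0.11],[0,0,0,0,0,-0.23],[0,0,0,0,0,-0.345],[0,0,0,0,0,-0.46],[0,0,0,0,0,-0.57]]]}}

```text
time_s: 32.43
tool_pos: [0.6145, 0.1651, 0.157]
orientation: [3.141, -0.0, 1.407]
wrist_force: [0.1, 0.1, 0.3]
gripper_width: 0.0799
grasp_force: 0.0
```

>>> {"method": "carry_out", "body": {"targets": [[[0,0,0,0,0,-0.11],[0,0,0,0,0,-0.23],[0,0,0,0,0,-0.345],[0,0,0,0,0,-0.46],[0,0,0,0,0,-0.57]]]}}

```text
time_s: 32.85
tool_pos: [0.6145, 0.1651, 0.157]
orientation: [3.141, 0.0, 2.004]
wrist_force: [-0.9, 0.1, 0.3]
gripper_width: 0.0796
grasp_force: 0.0
```

>>> {"method": "carry_out", "body": {"targets": [[[0,0,0.02,0,0,0],[0,0,0.06,0,0,0],[0,0,0.1,0,0,0],[0,0,0.14,0,0,0],[0,0,0.148,0,0,0]]]}}

```text
time_s: 33.27
tool_pos: [0.6128, 0.1647, 0.0786]
orientation: [-3.137, -0.001, 1.995]
wrist_force: [-0.6, 0.1, -1.1]
gripper_width: 0.0801
grasp_force: 0.0
```

>>> {"method": "carry_out", "body": {"targets": [[[0,0,0,0,0,0],[0,0,0,0,0,0]]]}}

```text
time_s: 33.43
tool_pos: [0.6147, 0.1651, 0.0832]
orientation: [3.141, 0.0, 1.998]
wrist_force: [0.5, 0.0, 1.0]
gripper_width: 0.0801
grasp_force: 0.0
```

Closing on the sleeve.

>>> {"method": "carry_out", "body": {"targets": [[[0,0,0,0,0,0],[0,0,0,0,0,0],[0,0,0,0,0,0],[0,0,0,0,0,0],[0,0,0,0,0,0]]], "claw": 0.4, "grip_force": 40}}

```text
time_s: 33.85
tool_pos: [0.6165, 0.1659, 0.0835]
orientation: [3.135, 0.001, 2.0]
wrist_force: [16.4, 6.7, -5.7]
gripper_width: 0.0567
grasp_force: 40.0
```

>>> {"method": "carry_out", "body": {"targets": [[[0,0,0,0,0,0],[0,0,0,0,0,0]]]}}

```text
time_s: 34.02
tool_pos: [0.6165, 0.1659, 0.0835]
orientation: [3.135, 0.001, 2.0]
wrist_force: [16.0, 6.4, -4.5]
gripper_width: 0.0571
grasp_force: 40.0
```

>>> {"method": "carry_out", "body": {"targets": [[[0,0,0,0,0,0.05],[0,0,0,0,0,0.12],[0,0,0,0,0,0.2],[0,0,0,0,0,0.2]]]}}

```text
time_s: 34.35
tool_pos: [0.6169, 0.1661, 0.0835]
orientation: [3.134, -0.001, 1.785]
wrist_force: [20.2, 7.2, -7.2]
gripper_width: 0.0566
grasp_force: 40.0
```

>>> {"method": "carry_out", "body": {"targets": [[[0,0.005,0,0,0,0],[0,0.005,0,0,0,0],[0,0.005,0,0,0,0]]]}}

```text
time_s: 34.6
tool_pos: [0.6171, 0.1662, 0.0834]
orientation: [3.14, -0.001, 1.791]
wrist_force: [-0.9, 2.6, 4.9]
gripper_width: 0.0569
grasp_force: 40.0
```

```bash
python3 -c "
from rig import arm
s=arm.read_state();print({k:s[k] for k in('tool_pos','orientation','wrist_force','moment')})"
```

```text
{'tool_pos': array([0.61713469, 0.1661567 , 0.08342781]), 'orientation': array([ 3.14047324e+00, -6.24337521e-04,  1.79069667e+00]), 'wrist_force': array([-0.90563644,  2.5857023 ,  4.92665647]), 'moment': array([ 0.43626636,  0.33714233, -0.21301506])}
```

>>> {"method": "carry_out", "body": {"targets": [[[0,0,0,0,0,0.1],[0,0,0,0,0,0.2],[0,0,0,0,0,0.3],[0,0,0,0,0,0.4],[0,0,0,0,0,0.5]]]}}

```text
time_s: 35.02
tool_pos: [0.6181, 0.1661, 0.0835]
orientation: [3.138, -0.002, 1.262]
wrist_force: [8.3, 2.0, 0.5]
gripper_width: 0.0567
grasp_force: 40.0
```

>>> {"method": "carry_out", "body": {"targets": [[[0,0,0,0,0,0.1],[0,0,0,0,0,0.2],[0,0,0,0,0,0.3],[0,0,0,0,0,0.4],[0,0,0,0,0,0.5]]]}}

```text
time_s: 35.43
tool_pos: [0.6189, 0.1656, 0.0835]
orientation: [3.138, -0.005, 0.739]
wrist_force: [13.6, -0.6, -3.1]
gripper_width: 0.0567
grasp_force: 40.0
```

>>> {"method": "carry_out", "body": {"targets": [[[0,0,0,0,0,0.1],[0,0,0,0,0,0.2],[0,0,0,0,0,0.3],[0,0,0,0,0,0.4],[0,0,0,0,0,0.4]]]}}

```text
time_s: 35.85
tool_pos: [0.6193, 0.1649, 0.0835]
orientation: [3.139, -0.006, 0.317]
wrist_force: [14.4, -2.9, -4.1]
gripper_width: 0.0568
grasp_force: 40.0
```

```bash
python3 -c "
from rig import arm
s=arm.read_state();print({k:s[k] for k in('tool_pos','orientation','wrist_force','moment')})"
```

```text
{'tool_pos': array([0.61927432, 0.16491034, 0.08349421]), 'orientation': array([ 3.13942565, -0.00601176,  0.31727349]), 'wrist_force': array([14.36468057, -2.89730942, -4.13271272]), 'moment': array([-0.42105396, -2.86271907, -0.22669022])}
```

>>> {"method": "carry_out", "body": {"targets": [[[0,0,0,0,0,0.1],[0,0,0,0,0,0.2],[0,0,0,0,0,0.3],[0,0,0,0,0,0.4],[0,0,0,0,0,0.4]]]}}

```text
time_s: 36.27
tool_pos: [0.6193, 0.1641, 0.0835]
orientation: [3.141, -0.006, -0.102]
wrist_force: [16.7, -8.3, -2.6]
gripper_width: 0.0569
grasp_force: 40.0
```

```bash
python3 -c "
from rig import arm
s=arm.read_state();print({k:s[k] for k in('tool_pos','orientation','wrist_force','moment')})"
```

```text
{'tool_pos': array([0.61931946, 0.1641475 , 0.08348156]), 'orientation': array([ 3.14091043, -0.00637289, -0.10187782]), 'wrist_force': array([16.7251842 , -8.34563546, -2.62218717]), 'moment': array([-1.3482118 , -2.88087108, -0.15446133])}
```

>>> {"method": "carry_out", "body": {"targets": [[[0,0,0,0,0,0.08],[0,0,0,0,0,0.15],[0,0,0,0,0,0.2],[0,0,0,0,0,0.2]]], "grip_force": 55}}

```text
time_s: 36.6
tool_pos: [0.6192, 0.1638, 0.0835]
orientation: [3.142, -0.006, -0.308]
wrist_force: [15.6, -11.1, -2.3]
gripper_width: 0.0565
grasp_force: 55.0
```

```bash
python3 -c "
from rig import arm
s=arm.read_state();print({k:s[k] for k in('tool_pos','orientation','wrist_force','moment')})"
```

```text
{'tool_pos': array([0.61924897, 0.16376297, 0.0834672 ]), 'orientation': array([ 3.14152547, -0.00627687, -0.30796968]), 'wrist_force': array([ 15.60096115, -11.06165453,  -2.30402796]), 'moment': array([-1.87887416, -2.72819464, -0.10761448])}
```

>>> {"method": "carry_out", "body": {"targets": [[[0,0,0,0,0,0.05],[0,0,0,0,0,0.1],[0,0,0,0,0,0.13],[0,0,0,0,0,0.13]]]}}

```text
time_s: 36.93
tool_pos: [0.6192, 0.1635, 0.0835]
orientation: [-3.141, -0.006, -0.443]
wrist_force: [13.0, -11.1, -1.9]
gripper_width: 0.0567
grasp_force: 55.0
```

```bash
cat > st.py <<'E'
from rig import arm
s=arm.read_state();print({k:s[k].round(4).tolist() for k in('tool_pos','orientation','wrist_force','moment','joints')},s['tau'][5])
E
python3 st.py; python3 - <<'E'
from h import *
def red_px(im,roi=(222,222,252,236)):
    x0,y0,x1,y1=roi; h=cv2.cvtColor(im,cv2.COLOR_BGR2HSV)[y0:y1,x0:x1]
    m=(cv2.inRange(h,(0,110,60),(10,255,255))|cv2.inRange(h,(168,110,60),(180,255,255)))>0
    ys,xs=np.nonzero(m); return sorted(zip((xs+x0).tolist(),(ys+y0).tolist()))
print(red_px(cv2.imread('side0raw.png')))
s=arm.snapshot('side')[:,:,::-1].copy(); cv2.imwrite('side9raw.png',s); print(red_px(s))
for a in range(90,-181,-30):
    t=np.radians(a); print(a,proj('side',[.6165+.026*np.cos(t),.165+.026*np.sin(t),.108])[0].round(1))
E
```

```text
{'tool_pos': [0.6192, 0.1635, 0.0835], 'orientation': [-3.1413, -0.0062, -0.4425], 'wrist_force': [12.9892, -11.1164, -1.8638], 'moment': [-2.1434, -2.4787, 0.1581], 'joints': [0.2025, 0.6112, 1.3673, -0.0038, 1.158, 2.2174]} 1.0061922669410706
[(242, 222), (243, 222), (243, 223), (244, 222), (244, 223), (244, 224), (245, 222), (245, 223), (245, 224), (246, 222), (246, 223)]
[(231, 228)]
90 [231.5 234.2]
60 [227.7 232.5]
30 [225.9 229.9]
0 [226.5 227. ]
-30 [229.3 224.7]
-60 [233.6 223.5]
-90 [238.2 223.7]
-120 [241.9 225.3]
-150 [243.8 227.9]
-180 [243.4 230.7]
```

>>> {"method": "carry_out", "body": {"targets": [[[0,0,0,0,0,0.02],[0,0,0,0,0,0.05],[0,0,0,0,0,0.05],[0,0,0,0,0,0.05]]]}}

```text
time_s: 37.32
tool_pos: [0.6186, 0.1637, 0.0835]
orientation: [3.141, -0.005, -0.492]
wrist_force: [9.0, -10.1, 1.9]
gripper_width: 0.057
grasp_force: 55.0
```

```bash
python3 st.py
```

```text
{'tool_pos': [0.6186, 0.1637, 0.0835], 'orientation': [3.1414, -0.0049, -0.4924], 'wrist_force': [8.9771, -10.1189, 1.8573], 'moment': [-2.0894, -1.5758, 0.4891], 'joints': [0.2029, 0.611, 1.3677, -0.0035, 1.1593, 2.2675]} 0.5981392599642277
```

>>> {"method": "carry_out", "body": {"targets": [[[0,0,0,0,0,0],[0,0,0,0,0,0],[0,0,0,0,0,0],[0,0,0,0,0,0],[0,0,0,0,0,0]]], "claw": 0.9}}

```text
time_s: 37.73
tool_pos: [0.6167, 0.1658, 0.0824]
orientation: [3.141, 0.0, -0.492]
wrist_force: [-0.4, 0.2, -0.2]
gripper_width: 0.0834
grasp_force: 0.0
```

>>> {"method": "carry_out", "body": {"targets": [[[0,0,-0.03,0,0,0],[0,0,-0.1,0,0,0],[0,0,-0.17,0,0,0],[0,0,-0.24,0,0,0],[0,0,-0.24,0,0,0]]]}}

```text
time_s: 38.15
tool_pos: [0.6188, 0.1663, 0.2102]
orientation: [-3.135, -0.008, -0.492]
wrist_force: [-0.1, -0.8, 0.5]
gripper_width: 0.0847
grasp_force: 0.0
```

>>> {"method": "carry_out", "body": {"targets": [[[-0.08,0,0,0,0,-0.1],[-0.16,0,0,0,0,-0.2],[-0.24,0,0,0,0,-0.3],[-0.32,0,0,0,0,-0.4],[-0.36,0,0,0,0,-0.4697]]]}}

```text
time_s: 38.57
tool_pos: [0.455, 0.2522, 0.2025]
orientation: [-3.141, 0.0, 0.007]
wrist_force: [0.5, 0.6, -0.0]
gripper_width: 0.0847
grasp_force: 0.0
```

```bash
python3 st.py; python3 - <<'E'
from h import *
T=arm.snapshot('top')[:,:,::-1].copy();S=arm.snapshot('side')[:,:,::-1].copy(); cv2.imwrite('top10raw.png',T);cv2.imwrite('side10raw.png',S)
a=cv2.resize(T[170:240,115:265],(700,327),interpolation=cv2.INTER_CUBIC); b=cv2.resize(S[190:280,190:300],(320,262),interpolation=cv2.INTER_CUBIC); c=cv2.resize(T[175:275,300:400],(262,262),interpolation=cv2.INTER_CUBIC)
o=np.zeros((595,700,3),np.uint8); o[:327]=a; o[330:592,:320]=b; o[330:592,330:592]=c; cv2.imwrite('pics/m10.png',o)
for nm,G in(('top',{'top':grad(T)}),('side',{'side':grad(S)})):
    print(nm,'knob',fit(G,box(.05,.015,.089),(.6205,.054),1.466),'carr',fit(G,box(.1,.2,.05),(.617,.119),.0465))
E
```

```text
{'tool_pos': [0.455, 0.2522, 0.2025], 'orientation': [-3.1412, 0.0003, 0.0072], 'wrist_force': [0.4948, 0.5629, -0.0041], 'moment': [0.0375, -0.02, 0.0187], 'joints': [0.4354, 0.2366, 1.6095, 0.0005, 1.2957, 1.9988]} 0.9275831468403339
top knob (array([ 618.4,   53.6, 1518.9]), np.float64(-65.6)) carr (array([616.6, 118.3,  47.9]), np.float64(-76.5))
side knob (array([ 622.3,   57.2, 1545. ]), np.float64(-60.7)) carr (array([619. , 121.3,  48.9]), np.float64(-61.0))
```

View pics/m10.png

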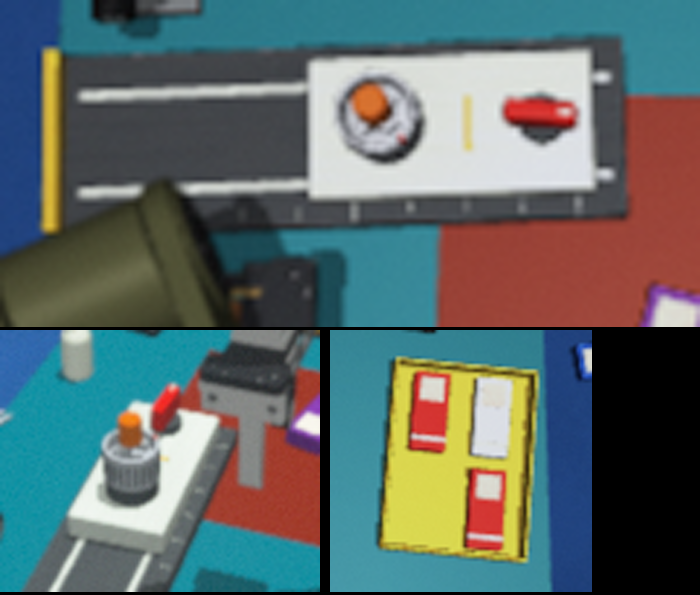

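All three boxes lie flat in the tray. The bit stands in the chuck, and the sleeve's red mark has turned from 12 o'clock to about (403,140), which is ~2.4 rad clockwise. Next is the knob.

>>> {"method": "carry_out", "body": {"targets": [[[0.03,0.04,0,0,0,0],[0.08,0.1,0,0,0,0],[0.13,0.15,0,0,0,0],[0.164,0.196,0,0,0,0],[0.164,0.196,0,0,0,0]]], "claw": 0.6}}

```text
time_s: 39.08
tool_pos: [0.543, 0.1486, 0.2018]
orientation: [3.141, -0.0, -0.005]
wrist_force: [0.1, -0.5, -0.5]
gripper_width: 0.0572
grasp_force: 0.0
```

>>> {"method": "carry_out", "body": {"targets": [[[0.03,0.04,0,0,0,-0.1],[0.08,0.1,0,0,0,-0.2],[0.13,0.15,0,0,0,-0.3],[0.164,0.196,0,0,0,-0.4],[0.164,0.196,0,0,0,-0.484]]]}}

```text
time_s: 39.5
tool_pos: [0.6244, 0.0503, 0.2014]
orientation: [3.141, 0.001, 0.507]
wrist_force: [-0.2, 0.9, 0.6]
gripper_width: 0.0564
grasp_force: 0.0
```

>>> {"method": "carry_out", "body": {"targets": [[[0,0,0,0,0,-0.1],[0,0,0,0,0,-0.2],[0,0,0,0,0,-0.3],[0,0,0,0,0,-0.4],[0,0,0,0,0,-0.484]]]}}

```text
time_s: 39.92
tool_pos: [0.6225, 0.0544, 0.2021]
orientation: [-3.141, 0.0, 1.017]
wrist_force: [-0.0, -0.6, 0.2]
gripper_width: 0.0564
grasp_force: 0.0
```

>>> {"method": "carry_out", "body": {"targets": [[[0,0,0,0,0,-0.1],[0,0,0,0,0,-0.2],[0,0,0,0,0,-0.3],[0,0,0,0,0,-0.4],[0,0,0,0,0,-0.484]]]}}

```text
time_s: 40.33
tool_pos: [0.6224, 0.0544, 0.2021]
orientation: [-3.141, -0.0, 1.524]
wrist_force: [0.6, -0.3, 0.3]
gripper_width: 0.056
grasp_force: 0.0
```

>>> {"method": "carry_out", "body": {"targets": [[[0,0,0,0,0,0],[0,0,0,0,0,0]]]}}

```text
time_s: 40.5
tool_pos: [0.6224, 0.0545, 0.2022]
orientation: [-3.141, 0.0, 1.517]
wrist_force: [-0.2, -0.3, 0.4]
gripper_width: 0.0564
grasp_force: 0.0
```

>>> {"method": "carry_out", "body": {"targets": [[[0,0,0.06,0,0,0],[0,0,0.13,0,0,0],[0,0,0.2,0,0,0],[0,0,0.25,0,0,0],[0,0,0.272,0,0,0]]]}}

```text
time_s: 40.92
tool_pos: [0.6206, 0.0545, 0.0625]
orientation: [-3.137, 0.0, 1.517]
wrist_force: [-0.2, -0.0, 0.5]
gripper_width: 0.0565
grasp_force: 0.0
```

>>> {"method": "carry_out", "body": {"targets": [[[0,0,0.002,0,0,0],[0,0,0.002,0,0,0],[0,0,0.002,0,0,0]]]}}

```text
time_s: 41.17
tool_pos: [0.6232, 0.0547, 0.0674]
orientation: [3.139, -0.0, 1.519]
wrist_force: [-0.3, 0.2, -0.1]
gripper_width: 0.0564
grasp_force: 0.0
```

>>> {"method": "carry_out", "body": {"targets": [[[0,0,0,0,0,0],[0,0,0,0,0,0],[0,0,0,0,0,0],[0,0,0,0,0,0],[0,0,0,0,0,0]]], "claw": 0.05, "grip_force": 30}}

```text
time_s: 41.58
tool_pos: [0.6223, 0.0547, 0.0657]
orientation: [3.141, -0.0, 1.52]
wrist_force: [-0.1, 0.6, -0.7]
gripper_width: 0.0264
grasp_force: 0.0
```

>>> {"method": "carry_out", "body": {"targets": [[[0,0,0,0,0,0],[0,0,0,0,0,0],[0,0,0,0,0,0]]]}}

```text
time_s: 41.83
tool_pos: [0.6226, 0.0546, 0.0656]
orientation: [3.14, -0.0, 1.52]
wrist_force: [4.4, -1.4, -2.0]
gripper_width: 0.0148
grasp_force: 30.0
```

```bash
python3 st.py
```

```text
{'tool_pos': [0.6226, 0.0546, 0.0656], 'orientation': [3.1405, -0.0001, 1.5203], 'wrist_force': [4.4052, -1.405, -1.9551], 'moment': [-0.0004, -0.8119, -0.0703], 'joints': [0.0289, 0.6029, 1.4268, 0.0, 1.1108, 0.0794]} -0.0800389819778502
```

>>> {"method": "carry_out", "body": {"targets": [[[0,0,0,0,0,-0.05],[0,0,0,0,0,-0.15],[0,0,0,0,0,-0.25],[0,0,0,0,0,-0.35],[0,0,0,0,0,-0.45]]]}}

```text
time_s: 42.25
tool_pos: [0.6225, 0.0546, 0.0655]
orientation: [3.141, 0.0, 1.997]
wrist_force: [3.0, 0.3, -1.2]
gripper_width: 0.0149
grasp_force: 30.0
```

>>> {"method": "carry_out", "body": {"targets": [[[0,0,0,0,0,-0.1],[0,0,0,0,0,-0.2],[0,0,0,0,0,-0.3],[0,0,0,0,0,-0.4],[0,0,0,0,0,-0.45]]]}}

```text
time_s: 42.67
tool_pos: [0.6224, 0.0545, 0.0655]
orientation: [3.141, 0.0, 2.469]
wrist_force: [3.0, -0.0, -0.6]
gripper_width: 0.0148
grasp_force: 30.0
```

>>> {"method": "carry_out", "body": {"targets": [[[0,0,0,0,0,0],[0,0,0,0,0,0]]]}}

```text
time_s: 42.83
tool_pos: [0.6223, 0.0545, 0.0655]
orientation: [3.142, 0.0, 2.461]
wrist_force: [3.6, -1.5, -1.5]
gripper_width: 0.0147
grasp_force: 30.0
```

```bash
python3 st.py
```

```text
{'tool_pos': [0.6223, 0.0545, 0.0655], 'orientation': [3.1416, 0.0004, 2.4611], 'wrist_force': [3.5716, -1.5288, -1.5109], 'moment': [-0.2804, -0.6224, 0.1609], 'joints': [0.0289, 0.6029, 1.4271, -0.0003, 1.1113, -0.8613]} -0.291378116235137
```

>>> {"method": "carry_out", "body": {"targets": [[[0.0266,0.0299,0,0,0,0],[0.0532,0.0598,0,0,0,0],[0.0797,0.0897,0,0,0,0],[0.1063,0.1196,0,0,0,0],[0.1329,0.1495,0,0,0,0]]]}}

```text
time_s: 43.25
tool_pos: [0.6176, 0.155, 0.0655]
orientation: [3.142, 0.001, 2.46]
wrist_force: [5.4, -2.6, -1.6]
gripper_width: 0.0145
grasp_force: 30.0
```

>>> {"method": "carry_out", "body": {"targets": [[[0.0266,0.0299,0,0,0,0],[0.0532,0.0598,0,0,0,0],[0.0797,0.0897,0,0,0,0],[0.093,0.1047,0,0,0,0],[0.093,0.1047,0,0,0,0]]]}}

```text
time_s: 43.67
tool_pos: [0.6143, 0.2271, 0.0655]
orientation: [3.139, 0.001, 2.463]
wrist_force: [5.3, 1.3, -0.3]
gripper_width: 0.0147
grasp_force: 30.0
```

>>> {"method": "carry_out", "body": {"targets": [[[0,0,0,0,0,0],[0,0,0,0,0,0]]]}}

```text
time_s: 43.83
tool_pos: [0.6144, 0.2251, 0.0655]
orientation: [3.14, 0.001, 2.461]
wrist_force: [4.8, 1.0, -1.4]
gripper_width: 0.0146
grasp_force: 30.0
```

>>> {"method": "carry_out", "body": {"targets": [[[0.0066,0.0075,0,0,0,0],[0.0133,0.015,0,0,0,0],[0.0133,0.015,0,0,0,0]]]}}

```text
time_s: 44.08
tool_pos: [0.614, 0.2326, 0.0655]
orientation: [-3.138, 0.003, 2.461]
wrist_force: [3.2, -16.7, 3.4]
gripper_width: 0.0148
grasp_force: 30.0
```

>>> {"method": "carry_out", "body": {"targets": [[[0.0033,0.0037,0,0,0,0],[0.0066,0.0075,0,0,0,0],[0.0066,0.0075,0,0,0,0]]]}}

```text
time_s: 44.33
tool_pos: [0.6139, 0.2331, 0.0655]
orientation: [-3.132, 0.005, 2.46]
wrist_force: [-1.1, -43.2, 8.8]
gripper_width: 0.0143
grasp_force: 30.0
```

>>> {"method": "carry_out", "body": {"targets": [[[0.002,0.0022,0,0,0,0],[0.004,0.0045,0,0,0,0],[0.004,0.0045,0,0,0,0]]]}}

```text
time_s: 44.58
tool_pos: [0.6138, 0.2335, 0.0655]
orientation: [-3.129, 0.007, 2.458]
wrist_force: [-3.0, -58.2, 14.3]
gripper_width: 0.0148
grasp_force: 29.9
```

>>> {"method": "carry_out", "body": {"targets": [[[-0.006,-0.0068,0,0,0,0],[-0.006,-0.0068,0,0,0,0]]]}}

```text
time_s: 44.75
tool_pos: [0.6139, 0.2329, 0.0655]
orientation: [-3.135, 0.003, 2.459]
wrist_force: [0.5, -30.4, 5.5]
gripper_width: 0.0149
grasp_force: 29.8
```

>>> {"method": "carry_out", "body": {"targets": [[[0,0,0,0,0,0.05],[0,0,0,0,0,0.15],[0,0,0,0,0,0.25],[0,0,0,0,0,0.35],[0,0,0,0,0,0.45]]], "grip_force": 40}}

```text
time_s: 45.17
tool_pos: [0.6141, 0.2332, 0.0655]
orientation: [-3.138, 0.006, 1.983]
wrist_force: [2.4, -32.3, 5.5]
gripper_width: 0.0148
grasp_force: 39.9
```

>>> {"method": "carry_out", "body": {"targets": [[[0,0,0,0,0,0.1],[0,0,0,0,0,0.2],[0,0,0,0,0,0.3],[0,0,0,0,0,0.4],[0,0,0,0,0,0.45]]]}}

```text
time_s: 45.58
tool_pos: [0.6144, 0.2334, 0.0656]
orientation: [3.141, 0.007, 1.511]
wrist_force: [5.7, -30.4, 4.9]
gripper_width: 0.0149
grasp_force: 40.0
```

```bash
python3 st.py
```

```text
{'tool_pos': [0.6144, 0.2334, 0.0656], 'orientation': [3.141, 0.0069, 1.5113], 'wrist_force': [5.7321, -30.3736, 4.8731], 'moment': [-5.7625, -1.0849, 0.2321], 'joints': [0.31, 0.6709, 1.3145, -0.0072, 1.1581, 0.3724]} 0.0911853276193142
```

Adding a little more tightening, then unloading the push before releasing.

>>> {"method": "carry_out", "body": {"targets": [[[0,0,0,0,0,0.03],[0,0,0,0,0,0.06],[0,0,0,0,0,0.06],[0,0,0,0,0,0.06]]]}}

```text
time_s: 45.92
tool_pos: [0.6145, 0.2334, 0.0656]
orientation: [3.141, 0.007, 1.454]
wrist_force: [5.0, -31.2, 4.1]
gripper_width: 0.0148
grasp_force: 40.0
```

```bash
python3 st.py
```

```text
{'tool_pos': [0.6145, 0.2334, 0.0656], 'orientation': [3.1405, 0.0067, 1.4542], 'wrist_force': [5.0276, -31.1769, 4.0505], 'moment': [-5.7442, -1.0501, 0.0809], 'joints': [0.31, 0.671, 1.3144, -0.0072, 1.158, 0.4295]} 0.24005153216421604
```

>>> {"method": "carry_out", "body": {"targets": [[[-0.003,0,0,0,0,0],[-0.006,0,0,0,0,0],[-0.006,0,0,0,0,0]]]}}

```text
time_s: 46.17
tool_pos: [0.6144, 0.233, 0.0656]
orientation: [3.139, 0.002, 1.455]
wrist_force: [9.5, -14.0, -1.6]
gripper_width: 0.0145
grasp_force: 40.0
```

>>> {"method": "carry_out", "body": {"targets": [[[0,0,0,0,0,0],[0,0,0,0,0,0],[0,0,0,0,0,0],[0,0,0,0,0,0],[0,0,0,0,0,0]]], "claw": 0.5}}

```text
time_s: 46.58
tool_pos: [0.6129, 0.2354, 0.0654]
orientation: [-3.141, -0.0, 1.458]
wrist_force: [-0.2, 0.2, 0.4]
gripper_width: 0.0444
grasp_force: 0.0
```

>>> {"method": "carry_out", "body": {"targets": [[[0,0,-0.03,0,0,0],[0,0,-0.1,0,0,0],[0,0,-0.17,0,0,0],[0,0,-0.24,0,0,0],[0,0,-0.3,0,0,0]]]}}

```text
time_s: 47.0
tool_pos: [0.613, 0.2352, 0.2181]
orientation: [3.14, -0.001, 1.458]
wrist_force: [0.5, 0.4, 0.8]
gripper_width: 0.0468
grasp_force: 0.0
```

>>> {"method": "carry_out", "body": {"targets": [[[-0.06,0,0,0,0,0],[-0.14,0,0,0,0,0],[-0.22,0,0,0,0,0],[-0.3,0,0,0,0,0],[-0.38,0,0,0,0,0]]]}}

```text
time_s: 47.42
tool_pos: [0.591, 0.0448, 0.2156]
orientation: [3.142, -0.0, 1.458]
wrist_force: [0.4, 0.5, 0.6]
gripper_width: 0.0468
grasp_force: 0.0
```

>>> {"method": "carry_out", "body": {"targets": [[[-0.08,-0.02,0,0,0,0],[-0.16,-0.06,0,0,0,0],[-0.22,-0.12,0,0,0,0],[-0.28,-0.15,0,0,0,0],[-0.3,-0.15,0,0,0,0]]]}}

```text
time_s: 47.83
tool_pos: [0.4975, -0.0969, 0.2159]
orientation: [3.142, 0.0, 1.455]
wrist_force: [0.6, 0.5, 0.5]
gripper_width: 0.0471
grasp_force: 0.0
```

```bash
python3 st.py; python3 - <<'E'
from h import *
T=arm.snapshot('top')[:,:,::-1].copy();S=arm.snapshot('side')[:,:,::-1].copy()
a=cv2.resize(T[165:245,115:265],(700,373),interpolation=cv2.INTER_CUBIC); b=cv2.resize(S[210:310,150:270],(264,220),interpolation=cv2.INTER_CUBIC); c=cv2.resize(T[130:275,150:400],(379,220),interpolation=cv2.INTER_CUBIC)
o=np.zeros((596,700,3),np.uint8); o[:373]=a; o[375:595,:264]=b; o[375:595,270:649]=c; cv2.imwrite('pics/m11.png',o)
G={'top':grad(T)}; print('carr',fit(G,box(.1,.2,.05),(.608,.298),.0475),'knob',fit(G,box(.05,.015,.089),(.612,.233),1.47))
E
```

```text
{'tool_pos': [0.4975, -0.0969, 0.2159], 'orientation': [3.1415, 0.0005, 1.4554], 'wrist_force': [0.5806, 0.4919, 0.4691], 'moment': [0.0098, -0.0716, 0.044], 'joints': [-0.2644, 0.1954, 1.6276, -0.0005, 1.3185, -0.1489]} -0.42455127462744713
carr (array([608. , 297. ,  46.1]), np.float64(-72.5)) knob (array([ 609.8,  228.4, 1446.2]), np.float64(-72.7))
```

View pics/m11.png

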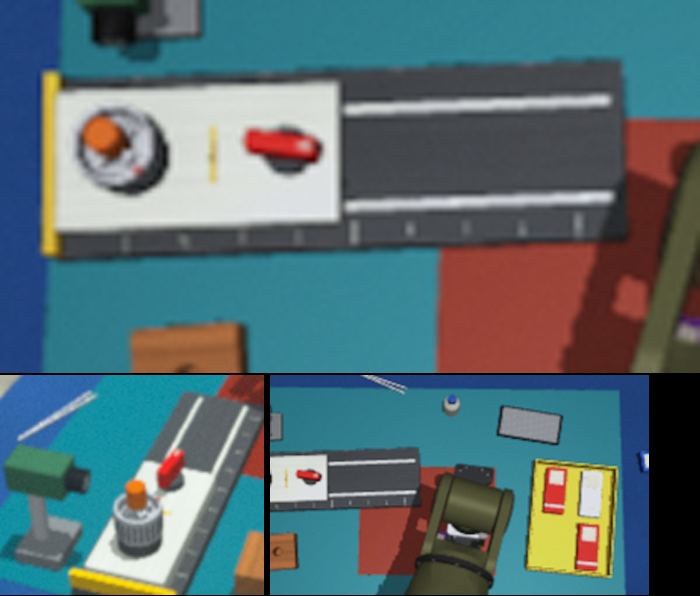

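The carriage touches the yellow stop, the knob sits 0.07 rad tighter than at the start, the bit is upright in the chuck and all three boxes are in the tray.

```bash
python3 -c "
from rig import arm
print(arm.finish_job())"
```

```text
the job is handed in; nothing more can be done
None
```

The job is handed in, with no verdict returned: all three boxes present are in the tray, the bit is gripped in the chuck, the carriage is home against the stop with the knob tight again, and the spray can, bottle and phone were left alone.

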